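# Free the ratchet pawl with a screwdriver and let the test load down

## Robot

A 7-joint arm with a two-finger parallel gripper is mounted at the origin on a cart in front of the work surface, level with it; the furniture and walls round the work are solid. World frame = base frame: x ahead of the robot, y to its left, z up, the work surface at z = 0. Lengths are in m, angles in rad, forces in N, time in s.
With the tool pointing down it reaches from about 0.425 to 1.025 m from the base axis. Payload 9.4 kg.
Tool frame: the origin (TCP) lies midway between the tips of the shut fingers; the grasp point (between the pads) lies hold_point_z behind it (hold_point_z is the distance from the TCP to the grasp point, in m); z points along the fingers, y is the line along which they close (so a half turn about z gives the same grasp; the last joint's range is limited). The gripper opens to 85 mm and grips with 20 to 120 N. Pads are 22 mm wide; open, the fingers measure 114 mm over their backs; the gripper's body (76 mm by 85 mm) begins 54 mm behind the grasp point. The pads swing forward as they close: fully open they stand 13 mm farther back than shut.
Start: joints at [1.073, 0.599, -0.003, 1.599, 0.002, 0.943, -0.08], TCP at [0.296, -0.662, 0.231] pointing down, gripper open.
Joint ranges: [-2.57, 2.57], [-0.35, 1.97], [-1.29, 1.29], [0.11, 2.56], [-1.05, 4.19], [0.11, 1.86], [-2.63, 2.63]. Speed limits (rad/s): [2.22, 2.22, 3.01, 3.01, 3.14, 3.14, 3.14].

## Interface

Orientations are given as a 3x3 rotation matrix whose columns are the frame's x, y, z axes.
In Python, from cell import * gives the robot as it stands.
- The arm moves only by the tool step_arm, never from a script. Its arguments are lists of equal length, an entry for each row: "offset": the shift along the tool's x, y, z each as a share of 20 cm, from -1 to 1, a list of three; "turn": the turn, a rotation vector about the tool's x, y, z each as a share of pi rad, from -1 to 1, a list of three. A call has 1 to 5 rows; each row is the pose to reach, as a shift and turn from the pose commanded when the call began, along the tool's axes at that moment, turning the shorter way round; what a row does not reach only later rows make up. A row lasts 1/10 s, in which the tool goes at most 50 mm and 8.59 degrees, less where a joint would pass 70% of its speed; a pose out of reach is approached as far as the arm can. A call with a number of a shift or a turn outside -1 to 1 is refused whole. A call with a gripper value outside its range is refused whole. "hand" is the gripper command: -1 is shut, 1 is fully open, values between are in proportion, set as the call begins (left out, the last holds). The fingers move at their own pace and stop on an object; "newtons" is the grip in N (left out, the last holds). Time passes only in rows, so rows that repeat a pose let the fingers close. It gives the time, the measured TCP pose, the force, the opening and the grip force at its end, in the units of the state.
- observe(): the state, without advancing time (a new reading comes with each control period).
- snapshot(name): name is "scene" or "top" or "wrist"; returns a dict with "color" (420x560x3 uint8, red, green, blue), "fx", "fy", "cx", "cy" (pixels), "world_to_cam" (4x4, takes a point from world to camera coordinates). Camera axes: x right, y down, z forward; pixel columns grow to the right and rows downward; lengths in m; the calibration is good to about 2 mm. A picture is of the moment at which its call begins. There is no depth.
- sign_off(): hands the job in; it is judged then, once.
The state is a dict: "time_s": time; "q": joint angles; "joint_vel": joint speeds; "joint_efforts": joint torques, N m; "tool_pos": TCP position; "eef_rot": TCP orientation; "force": force on the tool from outside, world axes, zero at the start; "torque": the same for the moment, N m; "finger_gap": finger opening in m; "grasp_force": force on a finger pad.
Only numpy, scipy, OpenCV 4.12 (cv2) and the standard library are available. Lean on these libraries where they do the work, as an engineer would, in place of code of your own. Each camera call takes 0.05 s, during which the arm holds its last target. There are 200 camera calls.

## Task

The weight of the rubber tester is held up by its red ratchet pawl. Take the red-handled screwdriver, pass its blade over the round rest bar and under the yellow tab of the pawl, and lever the tab up gently, without forcing it, keeping the pawl clear until the weight has come all the way down onto the rubber foot. Then take the blade out and lay the screwdriver back on the bench, not dropping it; only the screwdriver may touch the tester, and leave the foot and the other things where they are.

Things in the scene. Friction and masses are not known exactly. Their poses are not given: they have to be found in the camera images.
- stand: rubber tester, fixed to the bench (place and yaw vary): grey base plate 150 x 200 x 12 mm, two steel posts, blue top yoke, 235 mm high. Origin: centre of the underside; its -x side looks towards the robot, z up. Between the posts a crossbar with brass weight, presser disc and toothed rack slides down; a dashpot slows it to 10 to 20 mm/s. The pawl hangs in front of the rack, at y -35 mm
- pawl_pivot (a point): pivot pin of the red hook-shaped pawl, in the stand's frame at x -4, y -35, z 125 mm; axes as the stand's. Two blue bracket plates flank it (x -18 to +8 mm from the pin, 20 mm to either side, up to 12 mm above it); beyond them to -x, towards the robot, a yellow tab sticks out of the pawl
- pawl_tab (a point): nominal point on the yellow tab's underside, 41 mm in front (-x) of the pivot and 2 mm below it when the pawl is down; turns with the pawl. Tab 26 mm wide (y), 4 mm thick, its free end 13 mm nearer the robot, the bracket 23 mm the other way; free air below. It is bent by an unknown amount not shown here: the true underside lies up to 4 mm lower (free end 6) or 10 mm higher (free end 13)
- rest_bar (a point): middle of the top of a fixed round steel bar (8 mm thick, along the stand's y, 36 mm between the two blue arms that carry it), in the stand's frame at x -100, y -35, z 109 mm: the fulcrum for the screwdriver, 55 mm in front (-x) of the tab point and 14 mm lower. The arms stay below its top. A blade over the bar and under the tab lifts the tab when the handle is pressed down
- pawl (a joint): pawl angle, rad: 0 hooked in the rack, grows as the tab is lifted, hook clear of the teeth from about 0.15, hard stop at 0.22. While the hook bears the load it takes about 3 to 6 N at the tab, once clear the spring 1 to 2 N; let go, it springs back (into the next tooth if the load is not down yet; after landing it may rest on a tooth, at up to 0.16)
- load (a joint): how far the load has come down, m: 0 at the start (held by the pawl), 0.050 when its presser disc rests on the rubber foot; sinks by itself while the pawl is clear (2 to 4 s)
- foot: black rubber foot, 51 mm wide, 36 mm high, standing loose on the round steel anvil under the presser disc; origin: centre of its underside
- anvil (a point): centre of the anvil's top face, 20 mm above the bench, where the foot stands
- driver: red-handled screwdriver lying on the bench, 205 mm long, 90 g; origin: centre of its underside as it lies; blade towards its -y. The handle is 28 mm thick and 95 mm long (y +7 to +102 mm), the steel shank 6.4 mm thick from y +7 to -103 mm. It turns about the pads of a gripper quite easily when its blade is loaded from the side
- driver_tip (a point): end of the screwdriver's blade on the shank's centre line (shank radius 3.2 mm), in the screwdriver's frame at y -103, z 4 mm; the shank rises to z 11 mm at the handle, so it dips 4 degrees towards the tip
- driver_grip (a point): middle of the front of the screwdriver's handle, 123 mm from the blade's end, 14 mm above the bench; near its centre of mass, a good place to grip across the handle
- pliers: red-handled pliers on the bench, a bystander
- caliper: caliper lying on the bench, a bystander
- tape_black: roll of black tape, a bystander
- spanner_17: open-ended spanner, a bystander
- check_weight: small brass check weight, 66 mm high, a bystander
- brush: flat brush with a wooden handle, a bystander

How it is judged:
By the outcome, as a careful person would: the job done as asked, in the order asked, and still so for the second after the job is handed in, with the robot touching nothing.
It also fails if it takes over 72 s, if anything falls off the work surface, if the arm or the gripper's body presses on something with over 40 N, if the wrist force passes 120 N, or if a joint passes its speed limit or range.

## Working session

There is one attempt and no reset: what is moved stays moved. The work goes in short steps, Python scripts to look and compute and a tool call to move; the robot and the scene stay as the last step left them, time stands still between calls to the robot, and variables do not carry over. Pictures are saved under pics/ and viewed, at most 10 in all, crops included, and the job is handed in when it is done.

Besides the shell and the picture viewer there is one more tool, called after "Emit:" by a JSON object that holds its "fn" and its "kwargs", one argument or row to a line. step_arm: Moves the arm, as the interface text tells. Its arguments: {"type":"object","properties":{"offset":{"type":"array","items":{"type":"array","items":{"type":"number","minimum":-1,"maximum":1}}},"turn":{"type":"array","items":{"type":"array","items":{"type":"number","minimum":-1,"maximum":1}}},"hand":{"type":"number"},"newtons":{"type":"number"}},"required":["offset","turn"]}

```bash
ls; mkdir -p pics; cat > h.py <<'E'
from cell import *
import numpy as np, cv2
def ray(s,u,v):
    W=np.array(s["world_to_cam"]);R=W[:3,:3];t=W[:3,3]
    return -R.T@t, R.T@np.array([(u-s["cx"])/s["fx"],(v-s["cy"])/s["fy"],1.0])
def tri(*obs):
    A=np.zeros((3,3));b=np.zeros(3)
    for s,u,v in obs:
        c,d=ray(s,u,v);d=d/np.linalg.norm(d);P=np.eye(3)-np.outer(d,d);A+=P;b+=P@c
    x=np.linalg.solve(A,b);return x
def atz(s,u,v,z):
    c,d=ray(s,u,v);return c+d*(z-c[2])/d[2]
def proj(s,p):
    W=np.array(s["world_to_cam"]);q=W[:3,:3]@np.array(p)+W[:3,3];return np.array([s["fx"]*q[0]/q[2]+s["cx"],s["fy"]*q[1]/q[2]+s["cy"]])
def save(s,n,crop=None,k=1):
    im=s["color"][:,:,::-1]
    if crop: im=im[crop[1]:crop[3],crop[0]:crop[2]]
    cv2.imwrite("pics/"+n+".png",cv2.resize(im,None,fx=k,fy=k,interpolation=cv2.INTER_CUBIC))
E
python3 - <<'E'
from h import *
import pickle
a={n:snapshot(n) for n in("scene","top","wrist")}
pickle.dump(a,open("s0.pkl","wb"))
for n in("scene","top"): save(a[n],n+"0",k=1.4)
for n in a: print(n,np.round(ray(a[n],280,210),3), a[n]["fx"])
o=observe();print(o)
import cell;print([x for x in dir(cell) if x[0]!="_"])
E
```

```text
pics
scene [[ 0.082  0.925  1.34 ]
 [ 0.259 -0.582 -0.771]] 542.6977183689913
top [[ 0.169 -0.012  1.665]
 [ 0.22   0.013 -0.976]] 448.7040623017434
wrist [[ 0.36  -0.633  0.373]
 [-0.248 -0.136 -0.959]] 320.44648188722095
{'time_s': 0.15, 'q': array([ 1.07330257,  0.59995138, -0.00254729,  1.59995031,  0.00182593,
        0.94286834, -0.07978576]), 'joint_vel': array([-6.10811581e-04, -2.73735633e-03, -7.90463219e-04, -1.01601390e-03,
        2.36676981e-05,  5.39058628e-04, -3.36313379e-04]), 'joint_efforts': array([ 3.42640567e-03, -7.76993608e+01,  1.56675428e+00, -2.58235502e+01,
        1.24356220e-02,  6.82711077e-03,  1.50615665e-05]), 'tool_pos': array([ 0.29599962, -0.66144242,  0.23060654]), 'eef_rot': array([[ 9.12727748e-01,  4.08567866e-01, -5.97547238e-04],
       [ 4.08568282e-01, -9.12727196e-01,  1.01256370e-03],
       [-1.31696624e-04, -1.16833383e-03, -9.99999309e-01]]), 'force': array([ 0.74606745, -0.02997799,  0.85680648]), 'torque': array([ 0.0160681 , -0.00167769,  0.01398242]), 'grasp_force': 0.0, 'finger_gap': 0.08540049807436756}
['Unreachable', 'hold_point_z', 'observe', 'sign_off', 'snapshot']
```

View pics/scene0.png

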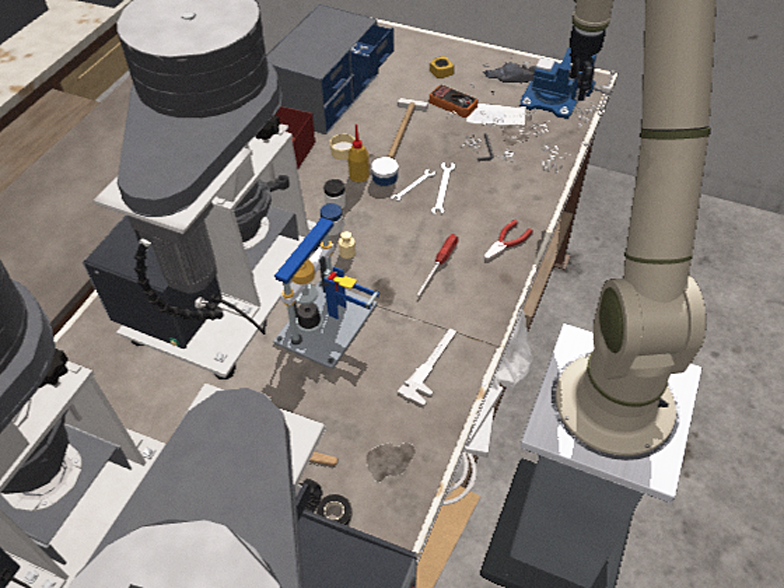

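View pics/top0.png

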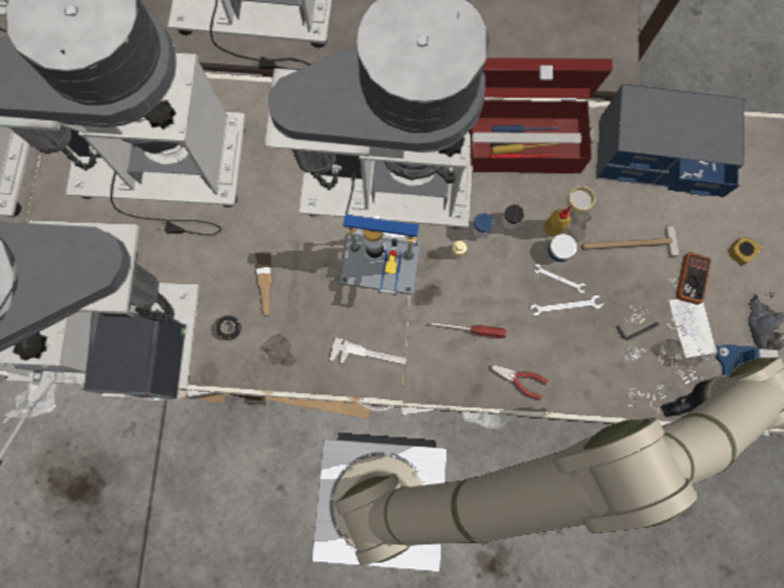

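The scene shows the stand centred near (325,310) with its tab at (347,283), and the driver running from (420,298) to (455,238). In the top view the driver tip is at (428,324), the handle end at (506,332), and the tab at (391,262). I'll enlarge both.

```bash
python3 - <<'E'
from h import *
import pickle
a=pickle.load(open("s0.pkl","rb"))
t=cv2.resize(a["top"]["color"][145:250,235:370,::-1],None,fx=5.8,fy=5.6,interpolation=cv2.INTER_CUBIC)
s=cv2.resize(a["scene"]["color"][145:275,190:340,::-1],None,fx=5.3,fy=4.6,interpolation=cv2.INTER_CUBIC)
cv2.imwrite("pics/tc.png",t);cv2.imwrite("pics/sc.png",s);print(t.shape,s.shape)
E
```

```text
(588, 783, 3) (598, 795, 3)
```

View pics/tc.png

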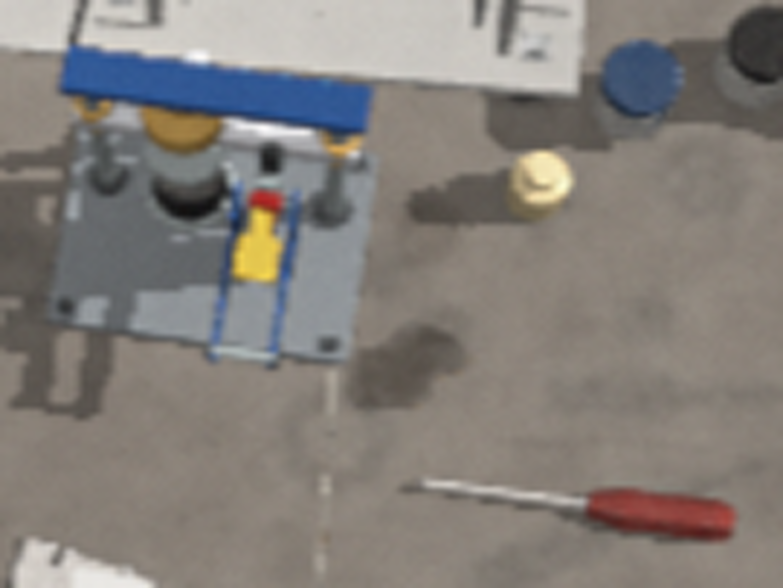

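View pics/sc.png

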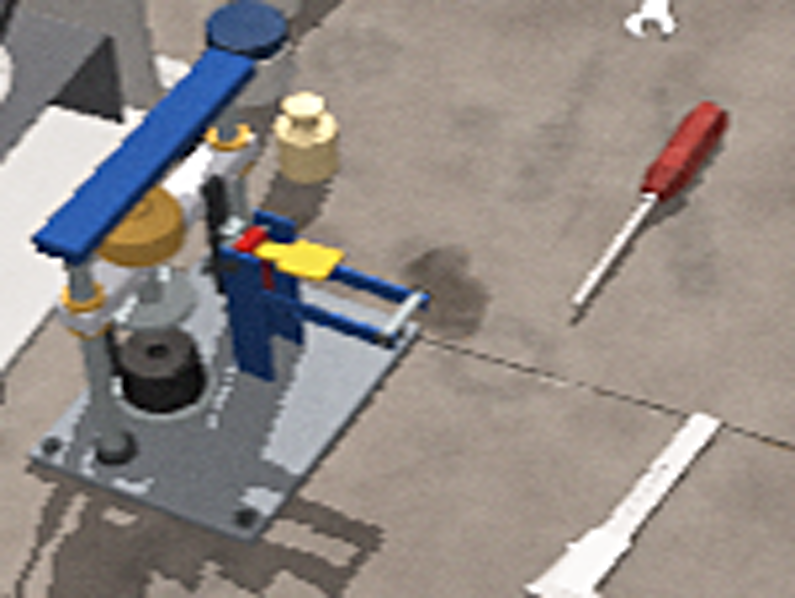

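Top crop: plate front corners at (50,322) and (350,360), bar middle (243,354), driver tip (405,488), handle front (588,503), handle end (735,522). Scene crop: plate corners (418,335), (250,540), (30,458), bar middle (404,316), driver tip (575,318), handle front (648,192), handle end (718,115).

```bash
cat > fit.py <<'E'
from h import *
import pickle
from scipy.optimize import least_squares
a=pickle.load(open("s0.pkl","rb"));T=a["top"];S=a["scene"]
t=lambda x,y:(T,235+x/5.8,145+y/5.6)
s=lambda x,y:(S,190+x/5.3,145+y/4.6)
P=lambda pz,l:(np.array(l),pz)
obs=[(t(50,322),(-.075,.1,.012)),(t(350,360),(-.075,-.1,.012)),(t(243,354),(-.1,-.035,.109)),
(s(418,335),(-.075,-.1,.012)),(s(250,540),(-.075,.1,.012)),(s(30,458),(.075,.1,.012)),(s(404,316),(-.1,-.035,.109))]
def Rz(w): c,n=np.cos(w),np.sin(w);return np.array([[c,-n,0],[n,c,0],[0,0,1]])
f=lambda p:np.concatenate([proj(o[0],Rz(p[2])@np.array(l)+[p[0],p[1],0])-o[1:] for o,l in obs])
r=least_squares(f,[.7,0,0]);print("stand",r.x,np.round(r.fun,1))
w=lambda l:Rz(r.x[2])@np.array(l)+[r.x[0],r.x[1],0]
print("bar",w((-.1,-.035,.109)),tri(t(243,354),s(404,316)),"tab",w((-.045,-.035,.123)))
for n,A,B in(("tip",t(405,488),s(575,318)),("front",t(588,503),s(648,192)),("end",t(735,522),s(718,115))): print(n,tri(A,B))
print("holdz",hold_point_z)
E
python3 fit.py
```

```text
stand [ 0.62980373  0.05116182 -0.06610389] [-1.7 -0.4 -1.1  0.1 -0.7 -0.6  1.  -2.4  1.   0.3 -0.5 -0.5  0.1 -0.7]
bar [0.52771018 0.02284384 0.109     ] [0.52829288 0.02035862 0.10235212] tab [0.58259006 0.01921077 0.123     ]
tip [ 0.46759367 -0.08911058  0.00495277]
front [ 0.46567048 -0.20651692  0.0147446 ]
end [ 0.45833394 -0.30346727  0.00490699]
holdz 0.0187
```

```bash
cat > g.py <<'E'
from h import *
from scipy.spatial.transform import Rotation as Ro
def Rt(yang,pitch=0):
    "tool down, tool y at world angle yang (deg); pitch turns about tool y"
    return (Ro.from_euler('z',yang,degrees=True)*Ro.from_matrix([[0,1,0],[1,0,0],[0,0,-1.]])*Ro.from_euler('z',0)*Ro.from_matrix(np.eye(3))) if False else \
      Ro.from_matrix(Ro.from_euler('z',yang,degrees=True).as_matrix()@np.array([[0,1,0],[1,0,0],[0,0,-1.]]))*Ro.from_euler('y',pitch,degrees=True)
def go(p,yang,pitch=0):
    o=observe();R=Ro.from_matrix(o["eef_rot"])
    d=R.inv().apply(np.array(p)-o["tool_pos"])/.2
    w=(R.inv()*Rt(yang,pitch)).as_rotvec()/np.pi
    print("t",o["time_s"],"offset",np.round(d,4),"turn",np.round(w,4))
E
python3 -c "
from g import *
print(Rt(-2.5).as_matrix())
go((.4645,-.215,.12),-2.5)"
```

```text
[[ 0.04361939  0.99904822  0.        ]
 [ 0.99904822 -0.04361939  0.        ]
 [ 0.          0.         -1.        ]]
t 0.15 offset [ 1.6811 -1.6925  0.5548] turn [-4.000e-04 -2.000e-04 -3.521e-01]
```

Emit:
{"fn": "step_arm", "kwargs": {
  "offset": [
    [0.84, -0.85, 0.1],
    [0.84, -0.85, 0.1],
    [0.84, -0.85, 0.1],
    [0.84, -0.85, 0.1],
    [0.84, -0.85, 0.1]
  ],
  "turn": [
    [0, 0, -0.352],
    [0, 0, -0.352],
    [0, 0, -0.352],
    [0, 0, -0.352],
    [0, 0, -0.352]
  ],
  "hand": 1
}}

```text
time_s: 0.65
tool_pos: [0.3808, -0.4349, 0.2111]
eef_rot: [[0.382, 0.924, 0.0], [0.924, -0.382, 0.001], [0.001, -0.0, -1.0]]
force: [1.1, -0.7, 0.2]
finger_gap: 0.0855
grasp_force: 0.0
```

```bash
python3 -c "
from g import *
go((.4645,-.215,.12),-2.5)"
```

```text
t 0.65 offset [ 1.1758 -0.0336  0.4564] turn [-0.     -0.0002 -0.1109]
```

Emit:
{"fn": "step_arm", "kwargs": {
  "offset": [
    [1, -0.03, 0.45],
    [1, -0.03, 0.45],
    [1, -0.03, 0.45],
    [1, -0.03, 0.45],
    [1, -0.03, 0.45]
  ],
  "turn": [
    [0, 0, -0.11],
    [0, 0, -0.11],
    [0, 0, -0.11],
    [0, 0, -0.11],
    [0, 0, -0.11]
  ]
}}

```text
time_s: 1.15
tool_pos: [0.4533, -0.2467, 0.1198]
eef_rot: [[0.049, 0.999, -0.001], [0.999, -0.049, 0.003], [0.003, -0.001, -1.0]]
force: [0.1, 0.0, -0.1]
finger_gap: 0.0853
grasp_force: 0.0
```

```bash
python3 - <<'E'
from g import *
import pickle
s=snapshot("wrist");pickle.dump(s,open("w1.pkl","wb"));save(s,"w1",k=1.4)
go((.4645,-.215,.04),-2.5);go((.4645,-.215,.001),-2.5)
E
```

```text
t 1.2 offset [0.1528 0.0463 0.3971] turn [-0.0004 -0.0011 -0.0013]
t 1.2 offset [0.1521 0.0466 0.5921] turn [-0.0004 -0.0011 -0.0013]
```

View pics/w1.png

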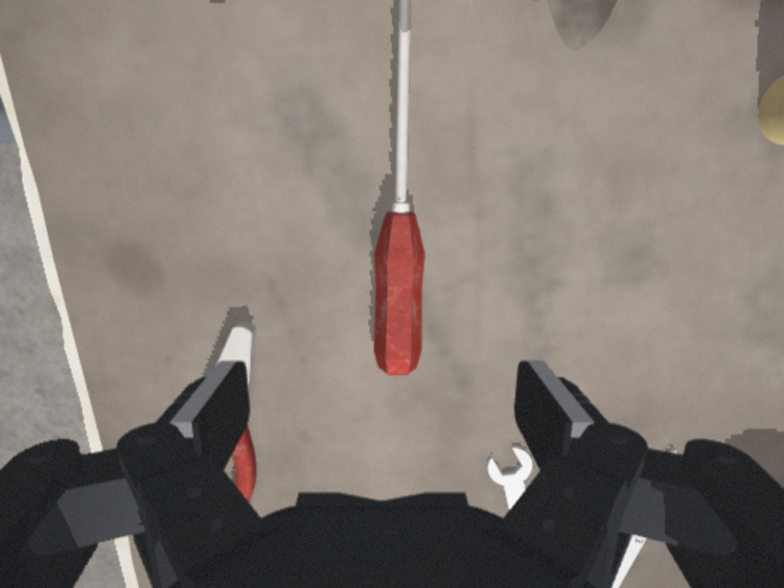

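The wrist view shows the handle from front (401,212) to end (398,373), with the shank parallel to the tool x axis. The plier nose is at (243,325).

```bash
python3 - <<'E'
from h import *
import pickle
s=pickle.load(open("w1.pkl","rb"))
for n,u,v,z in(("front",401,212,.02),("end",398,373,.02),("shank",404,30,.007),("pliers",243,325,.01)): print(n,np.round(atz(s,u/1.4,v/1.4,z),4))
E
```

```text
front [ 0.4668 -0.2035  0.02  ]
end [ 0.4614 -0.2979  0.02  ]
shank [ 0.4722 -0.1132  0.007 ]
pliers [ 0.3702 -0.2669  0.01  ]
```

Emit:
{"fn": "step_arm", "kwargs": {
  "offset": [
    [0.153, 0.056, 0.2],
    [0.153, 0.056, 0.4],
    [0.153, 0.056, 0.5],
    [0.153, 0.056, 0.56],
    [0.153, 0.056, 0.59]
  ],
  "turn": [
    [0, 0, 0.003],
    [0, 0, 0.003],
    [0, 0, 0.003],
    [0, 0, 0.003],
    [0, 0, 0.003]
  ]
}}

```text
time_s: 1.7
tool_pos: [0.465, -0.2217, 0.0024]
eef_rot: [[0.064, 0.998, -0.001], [0.998, -0.064, 0.0], [0.0, -0.001, -1.0]]
force: [0.3, -0.3, -0.0]
finger_gap: 0.0851
grasp_force: 0.0
```

Emit:
{"fn": "step_arm", "kwargs": {
  "offset": [
    [0, 0, 0],
    [0, 0, 0],
    [0, 0, 0],
    [0, 0, 0],
    [0, 0, 0]
  ],
  "turn": [
    [0, 0, 0],
    [0, 0, 0],
    [0, 0, 0],
    [0, 0, 0],
    [0, 0, 0]
  ],
  "hand": -1,
  "newtons": 60
}}

```text
time_s: 2.2
tool_pos: [0.4656, -0.2217, 0.0044]
eef_rot: [[0.064, 0.998, 0.001], [0.998, -0.064, -0.001], [-0.001, 0.002, -1.0]]
force: [-1.3, -0.1, 11.4]
finger_gap: 0.0242
grasp_force: 58.3
```

Emit:
{"fn": "step_arm", "kwargs": {
  "offset": [
    [0, 0, 0],
    [0, 0, 0],
    [0, 0, 0],
    [0, 0, 0],
    [0, 0, 0]
  ],
  "turn": [
    [0, 0, 0],
    [0, 0, 0],
    [0, 0, 0],
    [0, 0, 0],
    [0, 0, 0]
  ]
}}

```text
time_s: 2.7
tool_pos: [0.4656, -0.2217, 0.0044]
eef_rot: [[0.064, 0.998, 0.001], [0.998, -0.064, -0.001], [-0.001, 0.001, -1.0]]
force: [-1.6, 0.7, 10.7]
finger_gap: 0.0243
grasp_force: 58.3
```

Emit:
{"fn": "step_arm", "kwargs": {
  "offset": [
    [0, 0, -0.1],
    [0, 0, -0.3],
    [0, 0, -0.55],
    [0, 0, -0.75],
    [0, 0, -0.75]
  ],
  "turn": [
    [0, 0, 0],
    [0, 0, 0],
    [0, 0, 0],
    [0, 0, 0],
    [0, 0, 0]
  ]
}}

```text
time_s: 3.2
tool_pos: [0.4674, -0.2225, 0.1584]
eef_rot: [[0.065, 0.998, 0.008], [0.998, -0.065, -0.003], [-0.003, 0.008, -1.0]]
force: [0.5, -0.2, -2.1]
finger_gap: 0.0241
grasp_force: 59.2
```

```bash
python3 - <<'E'
from g import *
go((.40,0.03,.16),-93.8)
E
```

```text
t 3.2 offset [ 1.2382 -0.4177 -0.0149] turn [ 0.0028 -0.0013  0.5005]
```

Emit:
{"fn": "step_arm", "kwargs": {
  "offset": [
    [0.2, -0.1, -0.2],
    [0.4, -0.17, -0.3],
    [0.6, -0.2, -0.3],
    [0.7, -0.22, -0.3],
    [0.7, -0.22, -0.3]
  ],
  "turn": [
    [0, 0, 0.5],
    [0, 0, 0.5],
    [0, 0, 0.5],
    [0, 0, 0.5],
    [0, 0, 0.5]
  ]
}}

```text
time_s: 3.7
tool_pos: [0.4296, -0.0759, 0.2134]
eef_rot: [[0.726, 0.688, 0.0], [0.688, -0.726, 0.001], [0.001, -0.0, -1.0]]
force: [0.4, -0.7, -0.3]
finger_gap: 0.0242
grasp_force: 59.3
```

```bash
python3 - <<'E'
from g import *
go((.43,0.0293,.19),-93.8)
E
```

```text
t 3.7 offset [ 0.3636 -0.3802  0.1173] turn [-1.000e-04 -2.000e-04  2.627e-01]
```

Emit:
{"fn": "step_arm", "kwargs": {
  "offset": [
    [0.1, -0.12, 0],
    [0.2, -0.23, 0],
    [0.363, -0.38, 0.05],
    [0.363, -0.38, 0.12],
    [0.363, -0.38, 0.12]
  ],
  "turn": [
    [0, 0, 0.263],
    [0, 0, 0.263],
    [0, 0, 0.263],
    [0, 0, 0.263],
    [0, 0, 0.263]
  ]
}}

```text
time_s: 4.2
tool_pos: [0.4295, 0.0276, 0.1877]
eef_rot: [[1.0, 0.02, -0.002], [0.02, -1.0, -0.0], [-0.002, 0.0, -1.0]]
force: [-0.1, -0.1, -0.3]
finger_gap: 0.0236
grasp_force: 59.3
```

Emit:
{"fn": "step_arm", "kwargs": {
  "offset": [
    [0, 0, 0],
    [0, 0, 0]
  ],
  "turn": [
    [0, 0, 0.04],
    [0, 0, 0.04]
  ]
}}

```text
time_s: 4.4
tool_pos: [0.4301, 0.0263, 0.1888]
eef_rot: [[0.995, -0.104, -0.001], [-0.104, -0.995, -0.001], [-0.001, 0.001, -1.0]]
force: [0.0, -0.1, 0.2]
finger_gap: 0.0241
grasp_force: 59.3
```

```bash
python3 - <<'E'
from g import *
import pickle
a={n:snapshot(n) for n in("scene","top","wrist")};pickle.dump(a,open("s2.pkl","wb"))
o=observe();print(o["tool_pos"],o["eef_rot"],o["force"])
w=cv2.resize(a["wrist"]["color"][:,:,::-1],None,fx=1.05,fy=1.05)
s=cv2.resize(a["scene"]["color"][160:230,210:310,::-1],None,fx=5,fy=5,interpolation=cv2.INTER_CUBIC)
save(a["wrist"],"w2",k=1.4);cv2.imwrite("pics/s2.png",s)
E
```

```text
[0.4303158  0.02610665 0.18914413] [[ 9.95078833e-01 -9.90862713e-02 -1.61719818e-04]
 [-9.90863019e-02 -9.95078825e-01 -1.93407085e-04]
 [-1.41759980e-04  2.08479515e-04 -9.99999968e-01]] [-0.63693558  0.68982481 -1.09828144]
```

View pics/w2.png

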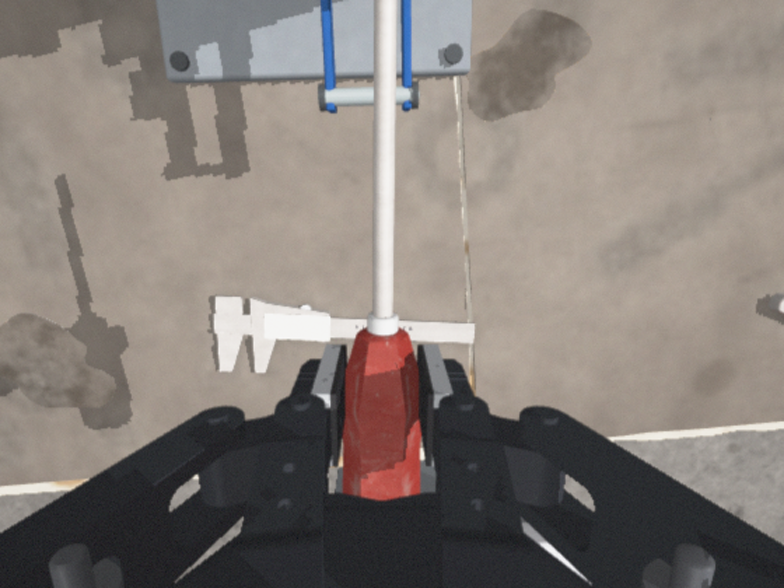

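The wrist view shows the shank running up at u≈383, inside the bar's arms at (331,105) and (407,105), with the bar from (322,97) to (418,95). The tip is out of frame. I'll look at the scene crop for the tip height.

View pics/s2.png

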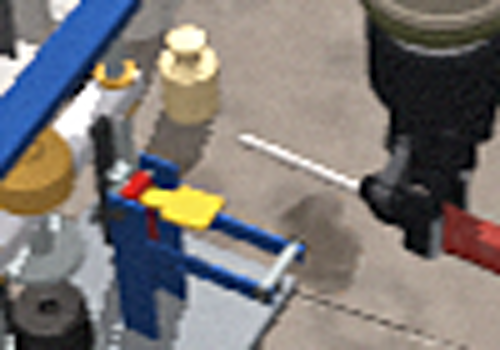

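```bash
python3 - <<'E'
from h import *
import pickle
a=pickle.load(open("s2.pkl","rb"));w=a["wrist"]
print("bar",atz(w,370/1.4,96/1.4,.109),"wristcam",ray(w,280,210)[0])
for z in(.19,.2): print(z,[np.round(atz(w,u/1.4,v/1.4,z),4) for u,v in((385,5),(383,310),(383,332))])
E
```

```text
bar [0.52959464 0.02173087 0.109     ] wristcam [0.49975518 0.01974466 0.33174216]
0.19 [array([0.5417, 0.0144, 0.19  ]), array([0.4527, 0.0236, 0.19  ]), array([0.445 , 0.0244, 0.19  ])]
0.2 [array([0.5387, 0.0148, 0.2   ]), array([0.4561, 0.0234, 0.2   ]), array([0.4488, 0.0241, 0.2   ])]
```

```bash
python3 - <<'E'
from h import *
import pickle
a=pickle.load(open("s2.pkl","rb"));s=a["scene"]
for u,v,y in((243,137,.013),(358,186,.0215)):
    c,d=ray(s,210+u/5,160+v/5);print(c+d*(y-c[1])/d[1])
for u,v in((270,290),(298,250)): 
    c,d=ray(s,210+u/5,160+v/5); print("bar end", c+d*(.109-c[2])/d[2])
print(proj(s,(.5286,.0222,.109)))
E
```

```text
[0.553155   0.013      0.20015623]
[0.47884506 0.0215     0.20037202]
bar end [0.5261999  0.04245324 0.109     ]
bar end [0.5235003  0.00857147 0.109     ]
[266.11436984 212.78092545]
```

The scene crop shows the tip at (243,137), the collar at (358,186), the bar mid at (284,270), and the tab free end at (215,205). The blade is near level at about TCP+11 mm. I'll align it with the stand and lower it toward the bar.

```bash
python3 - <<'E'
from g import *
go((.430,0.0298,.112),-94.3)
E
```

```text
t 4.55 offset [-0.0033 -0.0183  0.3857] turn [ 0.0001  0.     -0.0077]
```

Emit:
{"fn": "step_arm", "kwargs": {
  "offset": [
    [0, -0.018, 0],
    [0, -0.018, 0.2],
    [0, -0.018, 0.32],
    [0, -0.018, 0.385],
    [0, -0.018, 0.385]
  ],
  "turn": [
    [0, 0, -0.008],
    [0, 0, -0.008],
    [0, 0, -0.008],
    [0, 0, -0.008],
    [0, 0, -0.008]
  ]
}}

```text
time_s: 5.05
tool_pos: [0.4301, 0.0297, 0.1109]
eef_rot: [[0.997, -0.075, -0.003], [-0.075, -0.997, -0.0], [-0.003, 0.0, -1.0]]
force: [0.0, -0.3, -0.6]
finger_gap: 0.0241
grasp_force: 59.3
```

Emit:
{"fn": "step_arm", "kwargs": {
  "offset": [
    [0, 0, 0],
    [0, 0, 0]
  ],
  "turn": [
    [0, 0, 0],
    [0, 0, 0]
  ]
}}

```text
time_s: 5.25
tool_pos: [0.4313, 0.0298, 0.113]
eef_rot: [[0.997, -0.077, 0.001], [-0.077, -0.997, 0.0], [0.001, -0.0, -1.0]]
force: [0.5, 0.8, -1.4]
finger_gap: 0.0237
grasp_force: 59.3
```

```bash
python3 - <<'E'
from g import *
import pickle
o=observe();print(o["tool_pos"],o["force"],o["torque"])
a={n:snapshot(n) for n in("scene","wrist")};pickle.dump(a,open("s3.pkl","wb"))
w=cv2.resize(a["wrist"]["color"][0:250,130:430,::-1],None,fx=1.3,fy=2,interpolation=cv2.INTER_CUBIC)
s=cv2.resize(a["scene"]["color"][165:230,215:295,::-1],None,fx=5,fy=500/65,interpolation=cv2.INTER_CUBIC)
im=np.zeros((500,790,3),np.uint8);im[:,:390]=w;im[:,390:]=s;cv2.imwrite("pics/c3.png",im)
E
```

```text
[0.43131214 0.02977223 0.1130012 ] [ 0.52245021  0.83786678 -1.37080474] [ 0.00059423 -0.04623218 -0.04720378]
```

View pics/c3.png

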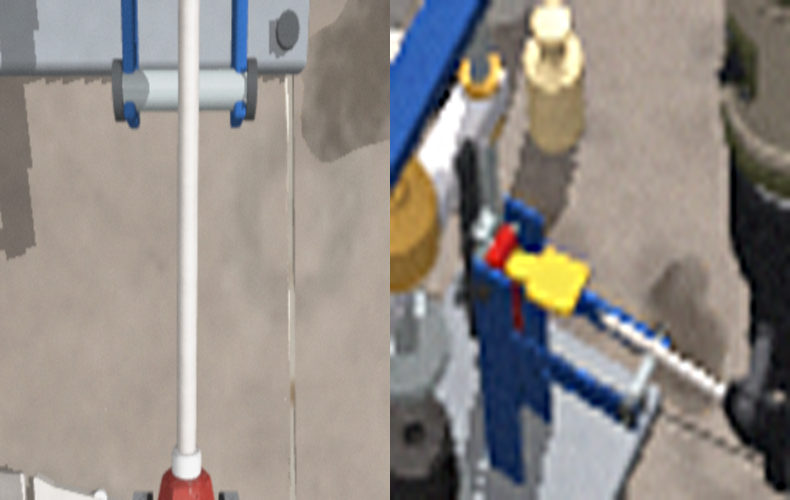

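The crop shows the shank centred between the bar's arms and square to the bar, with the tip at (600,315), just short of the tab's free end. I'll lower it to touch the bar.

Emit:
{"fn": "step_arm", "kwargs": {
  "offset": [
    [0, 0, 0.01],
    [0, 0, 0.02],
    [0, 0, 0.03],
    [0, 0, 0.035],
    [0, 0, 0.035]
  ],
  "turn": [
    [0, 0, 0],
    [0, 0, 0],
    [0, 0, 0],
    [0, 0, 0],
    [0, 0, 0]
  ]
}}

```text
time_s: 5.85
tool_pos: [0.4307, 0.0297, 0.1051]
eef_rot: [[0.997, -0.077, -0.0], [-0.077, -0.997, -0.0], [-0.0, 0.0, -1.0]]
force: [1.0, -0.5, -1.1]
finger_gap: 0.0242
grasp_force: 59.3
```

Emit:
{"fn": "step_arm", "kwargs": {
  "offset": [
    [0, 0, 0.005],
    [0, 0, 0.01],
    [0, 0, 0.015],
    [0, 0, 0.015]
  ],
  "turn": [
    [0, 0, 0],
    [0, 0, 0],
    [0, 0, 0],
    [0, 0, 0]
  ]
}}

```text
time_s: 6.25
tool_pos: [0.4308, 0.0297, 0.1021]
eef_rot: [[0.997, -0.078, -0.0], [-0.078, -0.997, -0.0], [-0.0, 0.0, -1.0]]
force: [-0.0, 0.2, -1.1]
finger_gap: 0.0244
grasp_force: 59.3
```

Emit:
{"fn": "step_arm", "kwargs": {
  "offset": [
    [0, 0, 0.005],
    [0, 0, 0.01],
    [0, 0, 0.01]
  ],
  "turn": [
    [0, 0, 0],
    [0, 0, 0],
    [0, 0, 0]
  ]
}}

```text
time_s: 6.55
tool_pos: [0.4308, 0.0297, 0.1001]
eef_rot: [[0.997, -0.078, -0.0], [-0.078, -0.997, -0.0], [-0.0, 0.0, -1.0]]
force: [1.1, -0.3, -0.3]
finger_gap: 0.0239
grasp_force: 59.3
```

Emit:
{"fn": "step_arm", "kwargs": {
  "offset": [
    [0, 0, 0.005],
    [0, 0, 0.01],
    [0, 0, 0.01]
  ],
  "turn": [
    [0, 0, 0],
    [0, 0, 0],
    [0, 0, 0]
  ]
}}

```text
time_s: 6.85
tool_pos: [0.4308, 0.0297, 0.0981]
eef_rot: [[0.997, -0.078, -0.0], [-0.078, -0.997, -0.0], [-0.0, 0.0, -1.0]]
force: [0.5, 0.4, -0.4]
finger_gap: 0.0236
grasp_force: 59.4
```

Emit:
{"fn": "step_arm", "kwargs": {
  "offset": [
    [0, 0, 0.005],
    [0, 0, 0.01],
    [0, 0, 0.01]
  ],
  "turn": [
    [0, 0, 0],
    [0, 0, 0],
    [0, 0, 0]
  ]
}}

```text
time_s: 7.15
tool_pos: [0.4309, 0.0297, 0.0962]
eef_rot: [[0.997, -0.078, -0.0], [-0.078, -0.997, -0.0], [-0.0, 0.0, -1.0]]
force: [0.3, -1.3, -0.3]
finger_gap: 0.024
grasp_force: 59.4
```

```bash
cat > sh.py <<'E'
from h import *
import pickle
def shank(s,tcp,y0=.0297,ang=-4.4):
    # edges of the bright shank along columns near predicted line; ray-plane with vertical plane through the driver axis
    im=s["color"].astype(float);g=im.min(2)
    n=np.array([-np.sin(np.radians(ang)),np.cos(np.radians(ang)),0]);p0=np.array([tcp[0],tcp[1],0])
    out=[]
    for x in np.arange(tcp[0]+.05,tcp[0]+.14,.004):
        y=tcp[1]+np.tan(np.radians(ang))*(x-tcp[0])
        zs=np.arange(tcp[2]-.012,tcp[2]+.03,.0005)
        uv=np.array([proj(s,(x,y,z)) for z in zs],np.float32)
        v=cv2.remap(g.astype(np.float32),uv[:,0:1],uv[:,1:2],cv2.INTER_LINEAR).ravel()
        w=np.clip(v-150,0,None)
        out.append((round(x,3),round(float((zs*w).sum()/max(w.sum(),1e-6)-tcp[2])*1000,1),int(v.max())))
    return out
E
python3 - <<'E'
from sh import *
o=observe()
fs=[];
for i in range(6):
    s=snapshot("scene");o=observe();fs.append(np.r_[o["force"],o["torque"]])
print(np.round(np.mean(fs,0),3),o["tool_pos"])
pickle.dump(s,open("s4.pkl","wb"))
for nm,ss,t in(("s2",pickle.load(open("s2.pkl","rb"))["scene"],(.4303,.0261,.189)),("s3",pickle.load(open("s3.pkl","rb"))["scene"],(.4313,.0298,.113)),("now",s,o["tool_pos"])):
    print(nm,shank(ss,t,ang=-5.7 if nm=="s2" else -4.4)[::2])
E
```

```text
[ 0.024 -0.231 -0.341 -0.033 -0.135  0.005] [0.43089842 0.02975035 0.096294  ]
s2 [(np.float64(0.48), 16.0, 190), (np.float64(0.488), 12.8, 222), (np.float64(0.496), 13.2, 223), (np.float64(0.504), 13.4, 229), (np.float64(0.512), 13.9, 243), (np.float64(0.52), 13.7, 230), (np.float64(0.528), 13.6, 251), (np.float64(0.536), 13.6, 244), (np.float64(0.544), 13.7, 237), (np.float64(0.552), 13.0, 244), (np.float64(0.56), -11.3, 152), (np.float64(0.568), 10.2, 152)]
s3 [(np.float64(0.481), 10.4, 252), (np.float64(0.489), 11.7, 247), (np.float64(0.497), 12.0, 242), (np.float64(0.505), 11.7, 249), (np.float64(0.513), 12.2, 233), (np.float64(0.521), 14.4, 240), (np.float64(0.529), 2.8, 229), (np.float64(0.537), 7.0, 229), (np.float64(0.545), 8.2, 232), (np.float64(0.553), 10.6, 237), (np.float64(0.561), -10.9, 174), (np.float64(0.569), -11.7, 166)]
now [(np.float64(0.481), 15.9, 241), (np.float64(0.489), 15.6, 235), (np.float64(0.497), 15.4, 226), (np.float64(0.505), 17.0, 221), (np.float64(0.513), 16.9, 217), (np.float64(0.521), 19.1, 224), (np.float64(0.529), 20.2, 250), (np.float64(0.537), 5.5, 244), (np.float64(0.545), 5.7, 249), (np.float64(0.553), 6.4, 243), (np.float64(0.561), -2.9, 195), (np.float64(0.569), -2.5, 192)]
```

The blade is touching the bar and has pivoted about 3° nose-up. I'll raise it and pitch it nose-down for the insertion.

Emit:
{"fn": "step_arm", "kwargs": {
  "offset": [
    [0, 0, -0.03],
    [0, 0, -0.063],
    [0, 0, -0.063],
    [0, 0, -0.063],
    [0, 0, -0.063]
  ],
  "turn": [
    [0, 0, 0],
    [0, -0.012, 0],
    [0, -0.036, 0],
    [0, -0.036, 0],
    [0, -0.036, 0]
  ]
}}

```text
time_s: 7.95
tool_pos: [0.431, 0.0296, 0.1089]
eef_rot: [[0.991, -0.078, -0.111], [-0.078, -0.997, 0.009], [-0.111, -0.0, -0.994]]
force: [-0.3, -0.6, -1.2]
finger_gap: 0.024
grasp_force: 59.4
```

```bash
python3 - <<'E'
from sh import *
s=snapshot("scene");fs=[]
for i in range(3):
    s=snapshot("scene");o=observe();fs.append(np.r_[o["force"],o["torque"]])
print(np.round(np.mean(fs,0),3),o["tool_pos"],o["eef_rot"][:,0])
print([(float(a),b,c) for a,b,c in shank(s,o["tool_pos"])])
E
```

```text
[ 0.064  0.525 -0.44  -0.067 -0.25  -0.026] [0.43014807 0.02968221 0.10887656] [ 0.99065202 -0.07688708 -0.11268078]
[(0.48, -108.9, 135), (0.484, -108.9, 143), (0.488, 12.1, 157), (0.492, 9.2, 251), (0.496, 7.3, 248), (0.5, 8.3, 224), (0.504, 7.5, 235), (0.508, 8.3, 216), (0.512, 7.3, 236), (0.516, 7.8, 206), (0.52, 10.3, 240), (0.524, 8.8, 223), (0.528, 6.7, 253), (0.532, 0.5, 223), (0.536, -1.8, 219), (0.54, 0.4, 227), (0.544, 1.5, 227), (0.548, 0.5, 250), (0.552, -0.1, 195), (0.556, -1.2, 212), (0.56, -9.6, 190), (0.564, -9.5, 186), (0.568, -10.0, 185)]
```

```bash
python3 - <<'E'
from g import *
import pickle
a={n:snapshot(n) for n in("scene","wrist")};pickle.dump(a,open("s5.pkl","wb"))
w=cv2.resize(a["wrist"]["color"][0:200,180:380,::-1],(300,600),interpolation=cv2.INTER_CUBIC)
s=cv2.resize(a["scene"]["color"][180:230,235:285,::-1],(500,600),interpolation=cv2.INTER_CUBIC)
cv2.imwrite("pics/c5.png",np.hstack([w,s]))
E
```

```text
(no output)
```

View pics/c5.png

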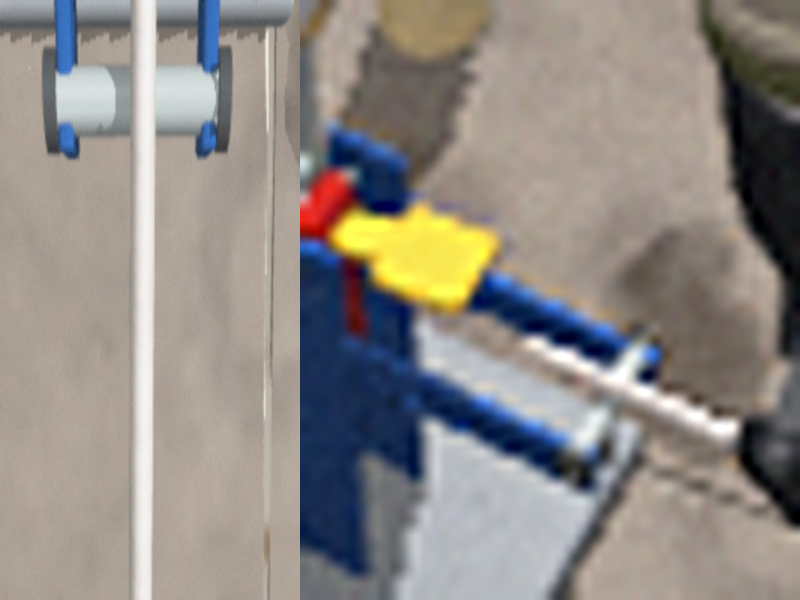

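```bash
python3 - <<'E'
from h import *
import pickle
a=pickle.load(open("s5.pkl","rb"));s=a["scene"]
px=lambda p:(proj(s,p)-[235,180])*[10,12]+[300,0]
d=lambda L,z0,sl:np.array([.431+L*.997,.0297-L*.077,z0+np.tan(np.radians(sl))*(L-.098)])
for sl in(-5,-3,0,3): print(sl,px(d(.06,.114,sl)).round(),px(d(.098,.114,sl)).round(),px(d(.123,.114,sl)).round(), px(d(.13,.114,sl)).round())
print(px((.5286,.0222,.109)))
E
```

```text
-5 [725. 427.] [610. 380.] [536. 350.] [515. 341.]
-3 [725. 431.] [610. 380.] [536. 347.] [515. 338.]
0 [725. 436.] [610. 380.] [536. 344.] [515. 334.]
3 [725. 441.] [610. 380.] [536. 340.] [515. 329.]
[611.14369838 393.37110542]
```

The crop shows the blade nose-down by about 5°, just above the bar at (610,378), with its tip well below and short of the tab's free end at (465,305). I'll insert it.

Emit:
{"fn": "step_arm", "kwargs": {
  "offset": [
    [0.02, 0, 0],
    [0.04, 0, 0],
    [0.06, 0, 0],
    [0.08, 0, 0],
    [0.09, 0, 0]
  ],
  "turn": [
    [0, 0, 0],
    [0, 0, 0],
    [0, 0, 0],
    [0, 0, 0],
    [0, 0, 0]
  ]
}}

```text
time_s: 8.75
tool_pos: [0.4492, 0.0283, 0.1067]
eef_rot: [[0.991, -0.078, -0.112], [-0.077, -0.997, 0.009], [-0.113, 0.0, -0.994]]
force: [0.1, 0.2, 0.6]
finger_gap: 0.0243
grasp_force: 59.4
```

Emit:
{"fn": "step_arm", "kwargs": {
  "offset": [
    [0.02, 0, 0],
    [0.04, 0, 0],
    [0.06, 0, 0],
    [0.08, 0, 0],
    [0.08, 0, 0]
  ],
  "turn": [
    [0, 0, 0],
    [0, 0, 0],
    [0, 0, 0],
    [0, 0, 0],
    [0, 0, 0]
  ]
}}

```text
time_s: 9.25
tool_pos: [0.4656, 0.0271, 0.105]
eef_rot: [[0.991, -0.078, -0.111], [-0.077, -0.997, 0.009], [-0.112, -0.0, -0.994]]
force: [0.4, 0.5, 0.0]
finger_gap: 0.0243
grasp_force: 59.5
```

```bash
python3 - <<'E'
from sh import *
fs=[]
for i in range(4):
    s=snapshot("scene");o=observe();fs.append(np.r_[o["force"],o["torque"]])
print(np.round(np.mean(fs,0),3),o["tool_pos"],o["eef_rot"][:,0],o["time_s"])
w=snapshot("wrist")
pickle.dump((s,w),open("s6.pkl","wb"))
a=cv2.resize(w["color"][0:200,180:380,::-1],(300,600),interpolation=cv2.INTER_CUBIC)
b=cv2.resize(s["color"][175:225,225:275,::-1],(500,600),interpolation=cv2.INTER_CUBIC)
cv2.imwrite("pics/c6.png",np.hstack([a,b]))
px=lambda p:(proj(s,p)-[225,175])*[10,12]+[300,0]
t=o["tool_pos"]
for sl in(-5,-3,0,3):
  d=lambda X:px((X,t[1]-.077*(X-t[0]),.1122+np.tan(np.radians(sl))*(X-.5286))).round()
  print(sl,d(.52),d(.5286),d(.56),d(.592))
E
```

```text
[ 0.954 -0.251  0.403 -0.03  -0.381  0.007] [0.46466881 0.02715178 0.10507685] [ 0.99066928 -0.07699588 -0.1124545 ] 9.45
-5 [737. 456.] [711. 445.] [617. 407.] [524. 368.]
-3 [737. 457.] [711. 445.] [617. 404.] [523. 362.]
0 [737. 458.] [711. 445.] [617. 400.] [522. 354.]
3 [737. 459.] [711. 445.] [617. 395.] [522. 345.]
```

Emit:
{"fn": "step_arm", "kwargs": {
  "offset": [
    [0.001, 0, 0.01],
    [0.002, 0, 0.02],
    [0.003, 0, 0.03],
    [0.005, 0, 0.04],
    [0.005, 0, 0.045]
  ],
  "turn": [
    [0, 0.008, 0],
    [0, 0.016, 0],
    [0, 0.024, 0],
    [0, 0.032, 0],
    [0, 0.036, 0]
  ]
}}

```text
time_s: 10.0
tool_pos: [0.4641, 0.0271, 0.096]
eef_rot: [[0.997, -0.077, 0.001], [-0.077, -0.997, -0.0], [0.001, 0.0, -1.0]]
force: [0.2, 0.0, 0.6]
finger_gap: 0.0239
grasp_force: 59.6
```

```bash
cat > fo.py <<'E'
from g import *
import pickle
def st(name):
    fs=[]
    for i in range(4):
        s=snapshot("scene");o=observe();fs.append(np.r_[o["force"],o["torque"]])
    print("F/T",np.round(np.mean(fs,0),2),"tcp",np.round(o["tool_pos"],4),"toolx",np.round(o["eef_rot"][:,0],3),"t",o["time_s"])
    pickle.dump(s,open(name+".pkl","wb"))
    im=s["color"][160:230,200:285].astype(int)
    y=(im[:,:,0]>150)&(im[:,:,1]>140)&(im[:,:,2]<90)
    v,u=np.nonzero(y[:,20:]);c=np.c_[u+220,v+160]
    # tab = yellow blob biggest
    n,l,stt,cen=cv2.connectedComponentsWithStats(y.astype(np.uint8));k=np.argsort(-stt[1:,4])[:2]+1
    print("yellow",[(np.round(cen[i]+[200,160],2).tolist(),int(stt[i,4])) for i in k])
    b=(im[:,:,0]>140)&(im[:,:,1]>85)&(im[:,:,1]<160)&(im[:,:,2]<95)&~y
    n,l,stt,cen=cv2.connectedComponentsWithStats(b[:, :45].astype(np.uint8));k=np.argsort(-stt[1:,4])[:2]+1
    print("brass",[(np.round(cen[i]+[200,160],2).tolist(),int(stt[i,4])) for i in k])
E
python3 -c "
from fo import *
st('s7')"
```

```text
F/T [-1.08  0.    0.67  0.02  0.08  0.  ] tcp [0.464  0.0271 0.096 ] toolx [ 0.997 -0.077 -0.001] t 10.2
yellow [([246.49, 200.74], 84), ([215.12, 195.22], 32)]
brass [([218.24, 191.55], 66), ([207.78, 209.56], 9)]
```

Emit:
{"fn": "step_arm", "kwargs": {
  "offset": [
    [0, 0, 0.006],
    [0, 0, 0.012],
    [0, 0, 0.018],
    [0, 0, 0.024],
    [0, 0, 0.024]
  ],
  "turn": [
    [0, 0.006, 0],
    [0, 0.012, 0],
    [0, 0.018, 0],
    [0, 0.022, 0],
    [0, 0.022, 0]
  ]
}}

```text
time_s: 10.7
tool_pos: [0.4643, 0.0271, 0.0911]
eef_rot: [[0.995, -0.077, 0.068], [-0.077, -0.997, -0.005], [0.069, 0.0, -0.998]]
force: [-1.1, 0.6, 1.1]
finger_gap: 0.0236
grasp_force: 59.5
```

```bash
python3 -c "
from fo import *
st('s8')"
```

```text
F/T [-0.73 -0.13  1.08  0.01  0.12  0.02] tcp [0.4643 0.0271 0.0911] toolx [ 0.995 -0.077  0.068] t 10.9
yellow [([246.36, 200.72], 83), ([214.68, 195.25], 28)]
brass [([218.34, 191.55], 65), ([207.78, 209.56], 9)]
```

Emit:
{"fn": "step_arm", "kwargs": {
  "offset": [
    [0, 0, 0.005],
    [0, 0, 0.01],
    [-0.001, 0, 0.015],
    [-0.002, 0, 0.02],
    [-0.002, 0, 0.02]
  ],
  "turn": [
    [0, 0.005, 0],
    [0, 0.01, 0],
    [0, 0.015, 0],
    [0, 0.02, 0],
    [0, 0.02, 0]
  ]
}}

```text
time_s: 11.4
tool_pos: [0.4641, 0.0273, 0.0881]
eef_rot: [[0.989, -0.077, 0.126], [-0.076, -0.997, -0.011], [0.127, 0.001, -0.992]]
force: [1.6, -0.6, 2.8]
finger_gap: 0.0239
grasp_force: 59.8
```

```bash
python3 -c "
from fo import *
st('s9')"
```

```text
F/T [ 1.47 -0.16  2.68 -0.04 -0.31  0.05] tcp [0.464  0.0269 0.0881] toolx [ 0.989 -0.077  0.125] t 11.6
yellow [([246.28, 200.53], 83), ([215.74, 194.57], 35)]
brass [([218.45, 191.45], 62), ([207.45, 209.91], 11)]
```

Emit:
{"fn": "step_arm", "kwargs": {
  "offset": [
    [0, 0, 0.005],
    [-0.001, 0, 0.01],
    [-0.002, 0, 0.015],
    [-0.002, 0, 0.015]
  ],
  "turn": [
    [0, 0.005, 0],
    [0, 0.01, 0],
    [0, 0.015, 0],
    [0, 0.015, 0]
  ]
}}

```text
time_s: 12.0
tool_pos: [0.4688, 0.0267, 0.0943]
eef_rot: [[0.984, -0.081, 0.157], [-0.079, -0.997, -0.016], [0.158, 0.003, -0.987]]
force: [0.2, 0.2, -0.2]
finger_gap: 0.024
grasp_force: 59.3
```

```bash
python3 -c "
from fo import *
st('s10')"
```

```text
F/T [ 0.34 -0.21 -1.77  0.01  0.23 -0.  ] tcp [0.4689 0.0268 0.094 ] toolx [ 0.984 -0.077  0.157] t 12.2
yellow [([246.36, 200.49], 81), ([215.89, 194.79], 38)]
brass [([218.98, 190.89], 56), ([207.45, 209.91], 11)]
```

```bash
python3 -c "
from g import *
go((.464,.0271,.088),-94.4,0)
go((.464,.0271,.088),-94.4,3)
print(Rt(-94.4,3).as_matrix()[:,0], observe()['q'])"
```

```text
t 12.2 offset [-0.0289  0.0001  0.0257] turn [ 0.0011 -0.0503 -0.0006]
t 12.2 offset [-0.0289  0.0001  0.0257] turn [ 0.0012 -0.0337 -0.0006]
[ 0.99568633 -0.07661389  0.05233596] [-0.17577009  0.51086615 -0.05009111  2.40391097  0.76641153  0.10648647
 -2.62523857]
```

Emit:
{"fn": "step_arm", "kwargs": {
  "offset": [
    [-0.01, 0, 0.005],
    [-0.02, 0, 0.01],
    [-0.029, 0, 0.015],
    [-0.029, 0, 0.02],
    [-0.029, 0, 0.02]
  ],
  "turn": [
    [0, -0.02, 0],
    [0, -0.04, 0],
    [0, -0.06, 0],
    [0, -0.067, 0],
    [0, -0.067, 0]
  ]
}}

```text
time_s: 12.7
tool_pos: [0.4649, 0.0271, 0.089]
eef_rot: [[0.995, -0.08, -0.052], [-0.08, -0.997, 0.002], [-0.052, 0.002, -0.999]]
force: [2.2, -0.5, 1.9]
finger_gap: 0.0242
grasp_force: 60.2
```

```bash
python3 -c "
from fo import *
st('s11');print(observe()['q'])"
```

```text
F/T [ 1.31  0.01  1.61 -0.05 -0.43 -0.  ] tcp [0.4636 0.0272 0.0893] toolx [ 0.996 -0.077 -0.051] t 12.9
yellow [([246.43, 200.48], 82), ([215.53, 194.9], 30)]
brass [([218.34, 191.62], 68), ([207.55, 209.73], 11)]
[ 0.15363637  0.5837838  -0.46384876  2.24921622  0.54317254  0.47012265
 -2.39608277]
```

Emit:
{"fn": "step_arm", "kwargs": {
  "offset": [
    [0, 0, 0.006],
    [0.001, 0, 0.012],
    [0.001, 0, 0.018],
    [0.001, 0, 0.018]
  ],
  "turn": [
    [0, 0, 0],
    [0, 0, 0],
    [0, 0, 0],
    [0, 0, 0]
  ]
}}

```text
time_s: 13.3
tool_pos: [0.4641, 0.0273, 0.0858]
eef_rot: [[0.996, -0.077, -0.051], [-0.077, -0.997, 0.0], [-0.051, 0.004, -0.999]]
force: [2.0, -1.0, 5.2]
finger_gap: 0.0244
grasp_force: 60.6
```

```bash
python3 -c "
from fo import *
st('s12');print(observe()['q'])"
```

```text
F/T [ 1.26 -0.3   5.31 -0.11 -0.37 -0.02] tcp [0.464  0.0273 0.0858] toolx [ 0.996 -0.077 -0.051] t 13.5
yellow [([246.38, 200.38], 82), ([214.23, 195.45], 22)]
brass [([218.57, 191.66], 67), ([207.6, 209.7], 10)]
[ 0.14851857  0.58969782 -0.45727339  2.25084254  0.5504164   0.46197018
 -2.4021798 ]
```

Emit:
{"fn": "step_arm", "kwargs": {
  "offset": [
    [0, 0, 0.005],
    [0.001, 0, 0.01],
    [0.001, 0, 0.015],
    [0.001, 0, 0.015]
  ],
  "turn": [
    [0, 0, 0],
    [0, 0, 0],
    [0, 0, 0],
    [0, 0, 0]
  ]
}}

```text
time_s: 13.9
tool_pos: [0.4645, 0.0273, 0.0828]
eef_rot: [[0.996, -0.077, -0.051], [-0.077, -0.997, 0.001], [-0.051, 0.003, -0.999]]
force: [2.1, 0.8, 5.2]
finger_gap: 0.0242
grasp_force: 61.8
```

```bash
python3 -c "
from fo import *
st('s13');print(observe()['q'][5:])"
```

```text
F/T [ 2.8   0.28  4.92 -0.1  -0.72  0.01] tcp [0.4644 0.0273 0.0828] toolx [ 0.996 -0.077 -0.051] t 14.1
yellow [([246.16, 199.83], 83), ([214.62, 195.29], 24)]
brass [([218.86, 191.17], 66), ([207.45, 209.91], 11)]
[ 0.45454303 -2.40712352]
```

Emit:
{"fn": "step_arm", "kwargs": {
  "offset": [
    [0, 0, 0.005],
    [0.001, 0, 0.01],
    [0.001, 0, 0.013],
    [0.001, 0, 0.013]
  ],
  "turn": [
    [0, 0, 0],
    [0, 0, 0],
    [0, 0, 0],
    [0, 0, 0]
  ]
}}

```text
time_s: 14.5
tool_pos: [0.4636, 0.0271, 0.0798]
eef_rot: [[0.996, -0.077, -0.053], [-0.077, -0.997, 0.0], [-0.053, 0.004, -0.999]]
force: [0.7, 0.4, 3.4]
finger_gap: 0.0238
grasp_force: 61.9
```

```bash
python3 -c "
from fo import *
st('s14');print(observe()['q'][5:])"
```

```text
F/T [ 0.75  0.2   2.38  0.   -0.38  0.02] tcp [0.4636 0.027  0.0799] toolx [ 0.996 -0.077 -0.053] t 14.7
yellow [([246.0, 199.5], 78), ([214.21, 197.09], 34)]
brass [([218.48, 193.12], 73), ([207.75, 211.88], 8)]
[ 0.44877582 -2.41143304]
```

The force has dropped and the load is sinking. I'll add a small margin and hold.

Emit:
{"fn": "step_arm", "kwargs": {
  "offset": [
    [0, 0, 0.004],
    [0, 0, 0.004],
    [0, 0, 0.004],
    [0, 0, 0.004],
    [0, 0, 0.004]
  ],
  "turn": [
    [0, 0, 0],
    [0, 0, 0],
    [0, 0, 0],
    [0, 0, 0],
    [0, 0, 0]
  ]
}}

```text
time_s: 15.2
tool_pos: [0.4638, 0.027, 0.0792]
eef_rot: [[0.996, -0.077, -0.052], [-0.077, -0.997, 0.0], [-0.052, 0.004, -0.999]]
force: [-0.2, 0.4, 3.7]
finger_gap: 0.0241
grasp_force: 62.0
```

```bash
python3 -c "
from fo import *
st('s15')"
```

```text
F/T [-0.29  0.04  3.1   0.01 -0.24  0.02] tcp [0.4638 0.027  0.0792] toolx [ 0.996 -0.077 -0.052] t 15.4
yellow [([246.01, 199.5], 80), ([214.95, 198.95], 38)]
brass [([218.92, 196.22], 73), ([206.33, 215.53], 15)]
```

Emit:
{"fn": "step_arm", "kwargs": {
  "offset": [
    [0, 0, 0],
    [0, 0, 0],
    [0, 0, 0],
    [0, 0, 0],
    [0, 0, 0]
  ],
  "turn": [
    [0, 0, 0],
    [0, 0, 0],
    [0, 0, 0],
    [0, 0, 0],
    [0, 0, 0]
  ]
}}

```text
time_s: 15.9
tool_pos: [0.4638, 0.027, 0.0792]
eef_rot: [[0.996, -0.077, -0.052], [-0.077, -0.997, 0.0], [-0.052, 0.004, -0.999]]
force: [-0.1, 0.2, 3.1]
finger_gap: 0.0237
grasp_force: 61.9
```

Emit:
{"fn": "step_arm", "kwargs": {
  "offset": [
    [0, 0, 0],
    [0, 0, 0],
    [0, 0, 0],
    [0, 0, 0],
    [0, 0, 0]
  ],
  "turn": [
    [0, 0, 0],
    [0, 0, 0],
    [0, 0, 0],
    [0, 0, 0],
    [0, 0, 0]
  ]
}}

```text
time_s: 16.4
tool_pos: [0.4639, 0.027, 0.0792]
eef_rot: [[0.996, -0.077, -0.052], [-0.077, -0.997, 0.0], [-0.052, 0.004, -0.999]]
force: [-0.2, 0.3, 2.8]
finger_gap: 0.0238
grasp_force: 61.9
```

```bash
python3 -c "
from fo import *
st('s16')"
```

```text
F/T [-0.42  0.47  2.52  0.02 -0.09  0.03] tcp [0.4639 0.0271 0.0792] toolx [ 0.996 -0.077 -0.052] t 16.6
yellow [([246.01, 199.5], 80), ([216.1, 205.38], 21)]
brass [([220.03, 202.11], 61), ([206.42, 220.83], 12)]
```

Emit:
{"fn": "step_arm", "kwargs": {
  "offset": [
    [0, 0, 0],
    [0, 0, 0],
    [0, 0, 0],
    [0, 0, 0],
    [0, 0, 0]
  ],
  "turn": [
    [0, 0, 0],
    [0, 0, 0],
    [0, 0, 0],
    [0, 0, 0],
    [0, 0, 0]
  ]
}}

```text
time_s: 17.1
tool_pos: [0.4639, 0.0271, 0.0792]
eef_rot: [[0.996, -0.077, -0.052], [-0.077, -0.997, 0.0], [-0.052, 0.004, -0.999]]
force: [-0.7, -0.5, 2.1]
finger_gap: 0.024
grasp_force: 61.9
```

Emit:
{"fn": "step_arm", "kwargs": {
  "offset": [
    [0, 0, 0],
    [0, 0, 0],
    [0, 0, 0],
    [0, 0, 0],
    [0, 0, 0]
  ],
  "turn": [
    [0, 0, 0],
    [0, 0, 0],
    [0, 0, 0],
    [0, 0, 0],
    [0, 0, 0]
  ]
}}

```text
time_s: 17.6
tool_pos: [0.4639, 0.0271, 0.0792]
eef_rot: [[0.996, -0.077, -0.052], [-0.077, -0.997, 0.0], [-0.052, 0.004, -0.999]]
force: [-2.2, -0.0, 3.4]
finger_gap: 0.0238
grasp_force: 61.9
```

```bash
python3 -c "
from fo import *
st('s17')"
```

```text
F/T [-0.84  0.35  2.25  0.02 -0.02 -0.01] tcp [0.4639 0.027  0.0792] toolx [ 0.996 -0.077 -0.052] t 17.8
yellow [([246.01, 199.5], 80), ([217.46, 206.54], 13)]
brass [([220.22, 203.82], 51), ([206.7, 222.0], 10)]
```

Emit:
{"fn": "step_arm", "kwargs": {
  "offset": [
    [0, 0, 0],
    [0, 0, 0],
    [0, 0, 0],
    [0, 0, 0],
    [0, 0, 0]
  ],
  "turn": [
    [0, 0, 0],
    [0, 0, 0],
    [0, 0, 0],
    [0, 0, 0],
    [0, 0, 0]
  ]
}}

```text
time_s: 18.3
tool_pos: [0.4639, 0.027, 0.0792]
eef_rot: [[0.996, -0.077, -0.052], [-0.077, -0.997, 0.0], [-0.052, 0.004, -0.999]]
force: [-1.4, -0.8, 3.2]
finger_gap: 0.0239
grasp_force: 61.9
```

Emit:
{"fn": "step_arm", "kwargs": {
  "offset": [
    [0, 0, 0],
    [0, 0, 0],
    [0, 0, 0],
    [0, 0, 0],
    [0, 0, 0]
  ],
  "turn": [
    [0, 0, 0],
    [0, 0, 0],
    [0, 0, 0],
    [0, 0, 0],
    [0, 0, 0]
  ]
}}

```text
time_s: 18.8
tool_pos: [0.4639, 0.0271, 0.0792]
eef_rot: [[0.996, -0.077, -0.052], [-0.077, -0.997, 0.0], [-0.052, 0.004, -0.999]]
force: [-2.0, 0.4, 2.0]
finger_gap: 0.0241
grasp_force: 61.9
```

```bash
python3 -c "
from fo import *
st('s18')
A=pickle.load(open('s18.pkl','rb'))['color'];B=pickle.load(open('s13.pkl','rb'))['color']
f=lambda X:X[145:250,190:290,::-1]
cv2.imwrite('pics/c18.png',cv2.resize(np.hstack([f(B),f(A)]),(800,420),interpolation=cv2.INTER_CUBIC))"
```

```text
F/T [-1.04  0.09  1.82  0.03  0.06  0.  ] tcp [0.4639 0.0271 0.0792] toolx [ 0.996 -0.077 -0.052] t 19.0
yellow [([246.01, 199.5], 80), ([216.92, 206.85], 13)]
brass [([220.04, 203.73], 49), ([206.7, 222.0], 10)]
```

View pics/c18.png

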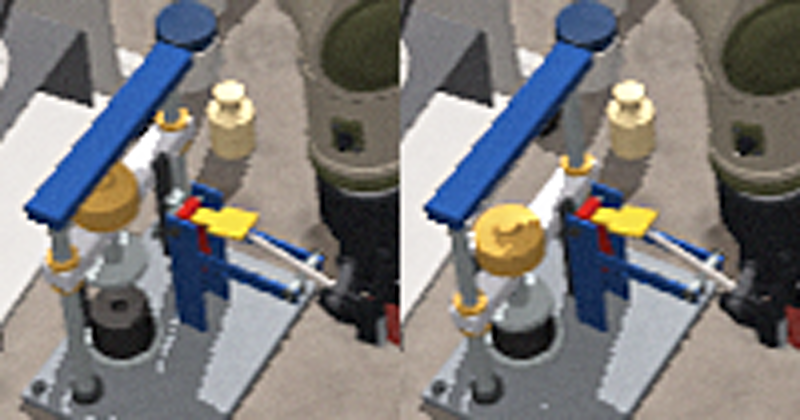

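The right panel shows the weight down, with the presser disc on the foot and the blade still under the tab. I'll reverse the lever about the bar, then withdraw.

```bash
cat > rv.py <<'E'
from g import *
def rev(deg,back=0,slope=0,up=0):
    o=observe();R=Ro.from_matrix(o["eef_rot"]);P=np.array([.5286,.0222,.1122]);a=np.radians(-4.4)
    ax=np.array([-np.sin(a),np.cos(a),0]);Q=Ro.from_rotvec(np.radians(deg)*ax)
    p=P+Q.apply(o["tool_pos"]-P)-back*np.array([np.cos(a),np.sin(a),np.tan(np.radians(slope))])+[0,0,up]
    print("target",p,"off",np.round(R.inv().apply(p-o["tool_pos"])/.2,4),"turn",np.round((R.inv()*Q*R).as_rotvec()/np.pi,4))
E
python3 -c "
from rv import *
rev(6.5);rev(13)"
```

```text
target [0.46057756 0.02731082 0.08674108] off [-0.0185  0.0001 -0.0369] turn [-0.     -0.0361 -0.0001]
target [0.45814122 0.02749829 0.09462679] off [-0.0328  0.0003 -0.0756] turn [-0.     -0.0722 -0.0003]
```

Emit:
{"fn": "step_arm", "kwargs": {
  "offset": [
    [-0.009, 0, -0.018],
    [-0.018, 0, -0.037],
    [-0.026, 0, -0.056],
    [-0.033, 0, -0.076],
    [-0.033, 0, -0.076]
  ],
  "turn": [
    [0, -0.018, 0],
    [0, -0.036, 0],
    [0, -0.054, 0],
    [0, -0.072, 0],
    [0, -0.072, 0]
  ]
}}

```text
time_s: 19.5
tool_pos: [0.4598, 0.0275, 0.0945]
eef_rot: [[0.959, -0.079, -0.273], [-0.076, -0.997, 0.019], [-0.274, 0.002, -0.962]]
force: [1.3, -0.5, 1.9]
finger_gap: 0.0243
grasp_force: 62.0
```

```bash
python3 -c "
from fo import *
from rv import *
st('s19');print(observe()['q']);rev(0,.03,5);
import sh;s=pickle.load(open('s19.pkl','rb'));print([(float(a),b) for a,b,c in sh.shank(s,observe()['tool_pos'])])"
```

```text
F/T [ 1.17 -0.22  2.06 -0.07 -0.62  0.  ] tcp [0.4581 0.0275 0.0947] toolx [ 0.959 -0.075 -0.273] t 19.7
yellow [([245.95, 199.47], 79), ([217.88, 206.06], 17)]
brass [([220.33, 203.69], 49), ([215.0, 209.0], 5)]
[ 0.25398664  0.66992337 -0.58500946  2.10027457  0.37834066  0.76859748
 -2.23441881]
target [0.42820525 0.02984264 0.09203187] off [-0.1407 -0.      0.0536] turn [-0.  0. -0.]
[(0.508, -94.7), (0.512, -94.7), (0.516, -94.7), (0.52, -94.7), (0.524, 24.2), (0.528, 21.6), (0.532, 19.5), (0.536, 21.2), (0.54, 3.1), (0.544, 6.1), (0.548, 6.7), (0.552, 7.6), (0.556, 7.2), (0.56, 5.9), (0.564, 8.6), (0.568, 8.8), (0.572, 9.7), (0.576, 8.6), (0.58, 7.6), (0.584, -1.1), (0.588, -1.5), (0.592, -1.4), (0.596, -94.7)]
```

Emit:
{"fn": "step_arm", "kwargs": {
  "offset": [
    [0, 0, -0.008],
    [-0.04, 0, 0.005],
    [-0.08, 0, 0.015],
    [-0.12, 0, 0.026],
    [-0.156, 0, 0.037]
  ],
  "turn": [
    [0, 0, 0],
    [0, 0, 0],
    [0, 0, 0],
    [0, 0, 0],
    [0, 0, 0]
  ]
}}

```text
time_s: 20.2
tool_pos: [0.425, 0.03, 0.0962]
eef_rot: [[0.959, -0.077, -0.274], [-0.075, -0.997, 0.017], [-0.275, 0.004, -0.961]]
force: [1.4, -0.4, 0.3]
finger_gap: 0.0242
grasp_force: 61.5
```

```bash
python3 -c "
from fo import *
st('s20');print(observe()['q'])"
```

```text
F/T [-1.12  0.02  0.33 -0.02 -0.22  0.02] tcp [0.4257 0.0299 0.0962] toolx [ 0.958 -0.075 -0.275] t 20.4
yellow [([245.95, 199.47], 79), ([218.05, 206.05], 22)]
brass [([220.28, 203.62], 47), ([243.29, 179.0], 7)]
[ 0.25055732  0.64446547 -0.5905023   2.16990535  0.37691928  0.72372031
 -2.25802512]
```

Emit:
{"fn": "step_arm", "kwargs": {
  "offset": [
    [-0.011, 0, -0.038],
    [-0.055, 0, -0.19],
    [-0.11, 0, -0.384],
    [-0.11, 0, -0.42],
    [-0.11, 0, -0.42]
  ],
  "turn": [
    [0, 0, 0],
    [0, 0, 0],
    [0, 0, 0],
    [0, 0, 0],
    [0, 0, 0]
  ]
}}

```text
time_s: 20.9
tool_pos: [0.4293, 0.0302, 0.1842]
eef_rot: [[0.959, -0.078, -0.271], [-0.076, -0.997, 0.018], [-0.271, 0.003, -0.962]]
force: [0.8, -0.4, -1.1]
finger_gap: 0.0237
grasp_force: 60.9
```

```bash
python3 -c "
from fo import *
st('s21');print(observe()['q'])
go((.43,-.08,.2),-60,0);go((.4656,-.2217,.15),-3.5,0)
from sh import *
s=pickle.load(open('s21.pkl','rb'));print([(float(a),b) for a,b,c in shank(s,observe()['tool_pos'])])
w=snapshot('wrist');pickle.dump(w,open('w21.pkl','wb'))"
```

```text
F/T [ 0.48 -0.03 -1.16  0.   -0.37 -0.  ] tcp [0.4276 0.03   0.1821] toolx [ 0.958 -0.075 -0.276] t 21.1
yellow [([246.05, 199.45], 80), ([217.14, 206.38], 21)]
brass [([220.22, 203.6], 50), ([243.44, 179.44], 9)]
[ 0.32287529  0.5170668  -0.67323915  2.10057557  0.26512172  0.90883865
 -2.16720341]
t 21.1 offset [ 0.0284  0.5475 -0.0993] turn [-0.0256  0.0868 -0.1902]
t 21.1 offset [0.3214 1.2392 0.0793] turn [-0.0698  0.0705 -0.5017]
[(0.478, -182.1), (0.482, -182.1), (0.486, -182.1), (0.49, -182.1), (0.494, 29.6), (0.498, 25.2), (0.502, -182.1), (0.506, 11.4), (0.51, 10.8), (0.514, 10.2), (0.518, 11.0), (0.522, 10.7), (0.526, 10.6), (0.53, 9.8), (0.534, 10.5), (0.538, 9.3), (0.542, 10.2), (0.546, 9.2), (0.55, 8.8), (0.554, 9.4), (0.558, 8.5), (0.562, 23.1), (0.566, 17.1)]
```

Emit:
{"fn": "step_arm", "kwargs": {
  "offset": [
    [0, 0.1, -0.08],
    [0.01, 0.25, -0.1],
    [0.02, 0.4, -0.1],
    [0.028, 0.55, -0.1],
    [0.028, 0.55, -0.1]
  ],
  "turn": [
    [-0.026, 0.087, -0.19],
    [-0.026, 0.087, -0.19],
    [-0.026, 0.087, -0.19],
    [-0.026, 0.087, -0.19],
    [-0.026, 0.087, -0.19]
  ]
}}

```text
time_s: 21.65
tool_pos: [0.4284, -0.084, 0.1999]
eef_rot: [[0.866, 0.5, 0.001], [0.5, -0.866, -0.002], [0.0, 0.002, -1.0]]
force: [1.1, 0.2, -1.2]
finger_gap: 0.0241
grasp_force: 60.9
```

```bash
python3 -c "
from g import *
print(observe()['q'],observe()['tool_pos']);go((.4656,-.2217,.15),-3.5,0)"
```

```text
[ 0.68596423  0.40476166 -0.82004958  2.23472728  0.4799099   0.67917366
 -1.52363514] [ 0.42836192 -0.08396983  0.19990617]
t 21.65 offset [-0.1831  0.6889  0.2512] turn [ 0.0007  0.0004 -0.3139]
```

Emit:
{"fn": "step_arm", "kwargs": {
  "offset": [
    [-0.05, 0.15, 0],
    [-0.1, 0.35, 0.05],
    [-0.183, 0.5, 0.1],
    [-0.183, 0.69, 0.2],
    [-0.183, 0.69, 0.25]
  ],
  "turn": [
    [0, 0, -0.314],
    [0, 0, -0.314],
    [0, 0, -0.314],
    [0, 0, -0.314],
    [0, 0, -0.314]
  ]
}}

```text
time_s: 22.15
tool_pos: [0.4685, -0.2226, 0.1487]
eef_rot: [[0.293, 0.956, 0.001], [0.956, -0.293, -0.0], [0.0, 0.001, -1.0]]
force: [-0.6, -0.6, -0.9]
finger_gap: 0.024
grasp_force: 60.9
```

```bash
python3 -c "
from g import *
print(observe()['q'],observe()['tool_pos']);go((.4656,-.2217,.06),-3.5,0)"
```

```text
[ 0.96144057  0.63008711 -0.92140328  2.10952051  0.74430846  0.76530681
 -0.73834237] [ 0.46845697 -0.22258209  0.14865668]
t 22.15 offset [-1.000e-04 -1.560e-02  4.433e-01] turn [ 0.0005 -0.     -0.0753]
```

Emit:
{"fn": "step_arm", "kwargs": {
  "offset": [
    [0, -0.01, 0.1],
    [0, -0.015, 0.25],
    [0, -0.015, 0.4],
    [0, -0.015, 0.443],
    [0, -0.015, 0.443]
  ],
  "turn": [
    [0, 0, -0.075],
    [0, 0, -0.075],
    [0, 0, -0.075],
    [0, 0, -0.075],
    [0, 0, -0.075]
  ]
}}

```text
time_s: 22.65
tool_pos: [0.4645, -0.2166, 0.0614]
eef_rot: [[0.061, 0.998, -0.0], [0.998, -0.061, 0.001], [0.001, -0.0, -1.0]]
force: [0.2, 0.2, -0.4]
finger_gap: 0.0239
grasp_force: 60.9
```

Emit:
{"fn": "step_arm", "kwargs": {
  "offset": [
    [0, 0, 0.05],
    [0, 0, 0.1],
    [0, 0, 0.14],
    [0, 0, 0.16],
    [0, 0, 0.16]
  ],
  "turn": [
    [0, 0, 0],
    [0, 0, 0],
    [0, 0, 0],
    [0, 0, 0],
    [0, 0, 0]
  ]
}}

```text
time_s: 23.15
tool_pos: [0.4652, -0.2173, 0.0303]
eef_rot: [[0.062, 0.998, 0.002], [0.998, -0.062, -0.001], [-0.001, 0.002, -1.0]]
force: [-0.2, 0.9, -1.4]
finger_gap: 0.0238
grasp_force: 60.9
```

Emit:
{"fn": "step_arm", "kwargs": {
  "offset": [
    [0, 0, 0.02],
    [0, 0, 0.04],
    [0, 0, 0.06],
    [0, 0, 0.07],
    [0, 0, 0.07]
  ],
  "turn": [
    [0, 0, 0],
    [0, 0, 0],
    [0, 0, 0],
    [0, 0, 0],
    [0, 0, 0]
  ]
}}

```text
time_s: 23.65
tool_pos: [0.4653, -0.2173, 0.0165]
eef_rot: [[0.062, 0.998, 0.002], [0.998, -0.062, -0.001], [-0.001, 0.002, -1.0]]
force: [-0.2, -0.5, 0.2]
finger_gap: 0.0242
grasp_force: 60.8
```

Emit:
{"fn": "step_arm", "kwargs": {
  "offset": [
    [0, 0, 0.015],
    [0, 0, 0.03],
    [0, 0, 0.045],
    [0, 0, 0.045]
  ],
  "turn": [
    [0, 0, 0],
    [0, 0, 0],
    [0, 0, 0],
    [0, 0, 0]
  ]
}}

```text
time_s: 24.05
tool_pos: [0.4655, -0.2172, 0.0074]
eef_rot: [[0.062, 0.998, 0.003], [0.998, -0.062, -0.001], [-0.001, 0.003, -1.0]]
force: [1.0, 0.1, 1.0]
finger_gap: 0.024
grasp_force: 60.8
```

Emit:
{"fn": "step_arm", "kwargs": {
  "offset": [
    [0, 0, 0.007],
    [0, 0, 0.013],
    [0, 0, 0.013]
  ],
  "turn": [
    [0, 0, 0],
    [0, 0, 0],
    [0, 0, 0]
  ]
}}

```text
time_s: 24.35
tool_pos: [0.4655, -0.2173, 0.0051]
eef_rot: [[0.062, 0.998, 0.003], [0.998, -0.062, -0.001], [-0.001, 0.003, -1.0]]
force: [0.4, 2.0, 2.5]
finger_gap: 0.024
grasp_force: 60.8
```

```bash
python3 - <<'E'
from fo import *
from scipy import ndimage
st('s22')
a=pickle.load(open('s22.pkl','rb'))['color'].astype(int);b=pickle.load(open('s0.pkl','rb'))['scene']['color'].astype(int)
w=snapshot("wrist");pickle.dump(w,open('w22.pkl','wb'))
# blade tip height: white shank pixels in scene
for n,im in(("now",a),("start",b)):
    m=(im[195:225,290:320].min(2)>190);v,u=np.nonzero(m);print(n,len(u),np.c_[u+290,v+195][np.argsort(u)][[0,-1]].tolist() if len(u) else None)
E
```

```text
F/T [ 0.07  1.91  2.05  0.21 -0.08  0.04] tcp [ 0.4655 -0.2174  0.0052] toolx [ 0.062  0.998 -0.001] t 24.55
yellow [([245.88, 199.5], 78), ([217.17, 206.58], 12)]
brass [([220.23, 203.75], 48), ([215.5, 208.83], 6)]
now 0 None
start 30 [[298, 209], [308, 195]]
```

```bash
cat > tilt.py <<'E'
from h import *
import pickle
def tilt(s,tcp,ang=86.5,gz=.0125):
    g=s["color"].min(2).astype(np.float32);d=np.array([np.cos(np.radians(ang)),np.sin(np.radians(ang))]);r=[]
    for tz in np.arange(0,.04,.003):
        L=np.linspace(.03,.115,40);best=-1e9
        for off in np.arange(-.004,.0041,.001):
            def samp(dv):
                uv=np.array([proj(s,(tcp[0]+d[0]*l+off,tcp[1]+d[1]*l,gz+(tz-gz)*l/.124)) for l in L],np.float32)
                return cv2.remap(g,uv[:,:1]+dv,uv[:,1:],cv2.INTER_LINEAR).mean()
            best=max(best,samp(0)-.5*samp(3)-.5*samp(-3))
        r.append((round(float(tz),3),round(float(best))))
    return r
E
python3 - <<'E'
from tilt import *
s=pickle.load(open('s22.pkl','rb'))
print(tilt(s,(.4655,-.2173)))
print("ref",tilt(pickle.load(open('s0.pkl','rb'))['scene'],(.4656,-.2173)))
w=pickle.load(open('w22.pkl','rb'));g=w["color"].min(2)
for v in range(0,240,20):
    x=np.nonzero(g[v,230:330]>185)[0];print(v,(x.min()+230,x.max()+230,len(x)) if len(x) else None,end=' ')
E
```

```text
[(0.0, 32), (0.003, 40), (0.006, 46), (0.009, 50), (0.012, 52), (0.015, 54), (0.018, 55), (0.021, 58), (0.024, 58), (0.027, 60), (0.03, 60), (0.033, 62), (0.036, 62), (0.039, 63)]
ref [(0.0, 101), (0.003, 105), (0.006, 109), (0.009, 111), (0.012, 113), (0.015, 112), (0.018, 111), (0.021, 110), (0.024, 108), (0.027, 106), (0.03, 102), (0.033, 100), (0.036, 95), (0.039, 92)]
0 (np.int64(274), np.int64(274), 1) 20 (np.int64(272), np.int64(275), 4) 40 (np.int64(272), np.int64(275), 4) 60 None 80 None 100 None 120 (np.int64(273), np.int64(273), 1) 140 None 160 (np.int64(272), np.int64(273), 2) 180 None 200 (np.int64(268), np.int64(275), 8) 220 (np.int64(268), np.int64(278), 11)
```

The driver still sits nose-up in the pads. I'll raise it, pitch the tool nose-down, and set it down again.

Emit:
{"fn": "step_arm", "kwargs": {
  "offset": [
    [0, 0, -0.06],
    [0, 0, -0.1],
    [0, 0, -0.1],
    [0, 0, -0.1],
    [0, 0, -0.1]
  ],
  "turn": [
    [0, 0, 0],
    [0, -0.03, 0],
    [0, -0.06, 0],
    [0, -0.075, 0],
    [0, -0.075, 0]
  ]
}}

```text
time_s: 25.1
tool_pos: [0.4658, -0.2159, 0.0252]
eef_rot: [[0.057, 0.998, -0.011], [0.97, -0.058, -0.235], [-0.235, 0.003, -0.972]]
force: [0.4, -0.3, -1.0]
finger_gap: 0.0234
grasp_force: 60.7
```

```bash
python3 - <<'E'
from fo import *
from tilt import tilt
st('s23');o=observe();s=pickle.load(open('s23.pkl','rb'))
print(tilt(s,o["tool_pos"]+0,gz=.035));print(np.round(o["q"],2))
d=o["eef_rot"].T@np.array([0,0,-1]);print("down in tool",d)
E
```

```text
F/T [-0.01 -0.15 -0.84  0.34 -0.02  0.02] tcp [ 0.4649 -0.2182  0.0249] toolx [ 0.062  0.97  -0.234] t 25.3
yellow [([245.95, 199.47], 79), ([216.65, 206.12], 17)]
brass [([220.52, 203.75], 52), ([243.29, 179.0], 7)]
[(0.0, 29), (0.003, 37), (0.006, 44), (0.009, 50), (0.012, 53), (0.015, 55), (0.018, 56), (0.021, 58), (0.024, 58), (0.027, 59), (0.03, 58), (0.033, 58), (0.036, 57), (0.039, 56)]
[ 0.6   0.77 -0.62  2.26  1.32  0.68 -1.18]
down in tool [ 0.2336752  -0.00211934  0.9723124 ]
```

Emit:
{"fn": "step_arm", "kwargs": {
  "offset": [
    [0.006, 0, 0.024],
    [0.012, 0, 0.048],
    [0.016, 0, 0.066],
    [0.018, 0, 0.075],
    [0.018, 0, 0.075]
  ],
  "turn": [
    [0, 0, 0],
    [0, 0, 0],
    [0, 0, 0],
    [0, 0, 0],
    [0, 0, 0]
  ]
}}

```text
time_s: 25.8
tool_pos: [0.4651, -0.2174, 0.0092]
eef_rot: [[0.061, 0.998, -0.013], [0.97, -0.062, -0.234], [-0.234, 0.002, -0.972]]
force: [-0.2, 0.5, -1.1]
finger_gap: 0.0242
grasp_force: 60.7
```

Emit:
{"fn": "step_arm", "kwargs": {
  "offset": [
    [0.001, 0, 0.005],
    [0.002, 0, 0.01],
    [0.002, 0, 0.01]
  ],
  "turn": [
    [0, 0, 0],
    [0, 0, 0],
    [0, 0, 0]
  ]
}}

```text
time_s: 26.1
tool_pos: [0.4655, -0.2174, 0.0077]
eef_rot: [[0.061, 0.998, -0.012], [0.97, -0.062, -0.234], [-0.234, 0.003, -0.972]]
force: [-0.7, 0.6, -0.9]
finger_gap: 0.0237
grasp_force: 60.7
```

Emit:
{"fn": "step_arm", "kwargs": {
  "offset": [
    [0.001, 0, 0.005],
    [0.002, 0, 0.01],
    [0.002, 0, 0.01]
  ],
  "turn": [
    [0, 0, 0],
    [0, 0, 0],
    [0, 0, 0]
  ]
}}

```text
time_s: 26.4
tool_pos: [0.4654, -0.2176, 0.0055]
eef_rot: [[0.061, 0.998, -0.012], [0.97, -0.062, -0.234], [-0.234, 0.003, -0.972]]
force: [-0.1, -0.5, -0.2]
finger_gap: 0.0242
grasp_force: 60.7
```

```bash
python3 - <<'E'
from fo import *
from tilt import tilt
st('s24');o=observe();s=pickle.load(open('s24.pkl','rb'))
print(tilt(s,o["tool_pos"]+0,gz=.015))
E
```

```text
F/T [ 0.   -0.08  0.04  0.31 -0.02  0.01] tcp [ 0.4654 -0.2176  0.0056] toolx [ 0.061  0.97  -0.234] t 26.6
yellow [([245.95, 199.47], 79), ([217.2, 206.3], 10)]
brass [([220.07, 203.81], 54), ([243.14, 178.86], 7)]
[(0.0, 57), (0.003, 60), (0.006, 61), (0.009, 62), (0.012, 62), (0.015, 62), (0.018, 62), (0.021, 61), (0.024, 60), (0.027, 59), (0.03, 58), (0.033, 58), (0.036, 58), (0.039, 58)]
```

Emit:
{"fn": "step_arm", "kwargs": {
  "offset": [
    [0.001, 0, 0.005],
    [0.002, 0, 0.008],
    [0.002, 0, 0.008]
  ],
  "turn": [
    [0, 0, 0],
    [0, 0, 0],
    [0, 0, 0]
  ]
}}

```text
time_s: 26.9
tool_pos: [0.4654, -0.2175, 0.0039]
eef_rot: [[0.061, 0.998, -0.012], [0.97, -0.062, -0.234], [-0.234, 0.003, -0.972]]
force: [-0.7, 0.6, -0.6]
finger_gap: 0.024
grasp_force: 60.8
```

Emit:
{"fn": "step_arm", "kwargs": {
  "offset": [
    [0.001, 0, 0.004],
    [0.001, 0, 0.006],
    [0.001, 0, 0.006]
  ],
  "turn": [
    [0, 0, 0],
    [0, 0, 0],
    [0, 0, 0]
  ]
}}

```text
time_s: 27.2
tool_pos: [0.4655, -0.2175, 0.0031]
eef_rot: [[0.061, 0.998, -0.011], [0.97, -0.062, -0.234], [-0.235, 0.003, -0.972]]
force: [-1.6, 0.4, 6.0]
finger_gap: 0.0241
grasp_force: 61.3
```

Emit:
{"fn": "step_arm", "kwargs": {
  "offset": [
    [0, 0, 0],
    [0, 0, 0],
    [0, 0, 0]
  ],
  "turn": [
    [0, 0, 0],
    [0, 0, 0],
    [0, 0, 0]
  ],
  "newtons": 20
}}

```text
time_s: 27.5
tool_pos: [0.4655, -0.2175, 0.0031]
eef_rot: [[0.061, 0.998, -0.011], [0.97, -0.062, -0.234], [-0.235, 0.003, -0.972]]
force: [-1.6, 0.1, 6.3]
finger_gap: 0.0242
grasp_force: 61.3
```

Emit:
{"fn": "step_arm", "kwargs": {
  "offset": [
    [0, 0, 0],
    [0, 0, 0],
    [0, 0, 0],
    [0, 0, 0]
  ],
  "turn": [
    [0, 0, 0],
    [0, 0, 0],
    [0, 0, 0],
    [0, 0, 0]
  ],
  "hand": -0.2
}}

```text
time_s: 27.9
tool_pos: [0.4654, -0.2176, 0.0027]
eef_rot: [[0.061, 0.998, -0.012], [0.97, -0.062, -0.234], [-0.234, 0.003, -0.972]]
force: [-0.5, -0.1, -0.5]
finger_gap: 0.0341
grasp_force: 0.0
```

Emit:
{"fn": "step_arm", "kwargs": {
  "offset": [
    [0, 0, 0],
    [0, 0, 0],
    [0, 0, 0],
    [0, 0, 0]
  ],
  "turn": [
    [0, 0, 0],
    [0, 0, 0],
    [0, 0, 0],
    [0, 0, 0]
  ],
  "hand": 0.8
}}

```text
time_s: 28.3
tool_pos: [0.4654, -0.2176, 0.0028]
eef_rot: [[0.061, 0.998, -0.012], [0.97, -0.062, -0.234], [-0.234, 0.003, -0.972]]
force: [0.8, -0.2, -0.2]
finger_gap: 0.0771
grasp_force: 0.0
```

Emit:
{"fn": "step_arm", "kwargs": {
  "offset": [
    [0, 0, -0.1],
    [0, 0, -0.3],
    [0, 0, -0.55],
    [0, 0, -0.8],
    [0, 0, -0.8]
  ],
  "turn": [
    [0, 0, 0],
    [0, 0, 0],
    [0, 0, 0],
    [0, 0, 0],
    [0, 0, 0]
  ]
}}

```text
time_s: 28.8
tool_pos: [0.47, -0.1784, 0.1637]
eef_rot: [[0.061, 0.998, -0.003], [0.97, -0.06, -0.235], [-0.235, 0.011, -0.972]]
force: [0.1, -0.2, 0.7]
finger_gap: 0.0772
grasp_force: 0.0
```

```bash
python3 - <<'E'
from fo import *
st('s25')
a=pickle.load(open('s25.pkl','rb'));b=pickle.load(open('s0.pkl','rb'))['scene']
for n,s in(("now",a),("start",b)):
    im=s["color"].astype(int);m=(im[:,:,0]>120)&(im[:,:,1]<70)&(im[:,:,2]<70);m[:160]=0;m[200:]=0;m[:,:305]=0;m[:,340:]=0
    v,u=np.nonzero(m);print(n,len(u),u.mean() if len(u) else 0,v.mean() if len(u) else 0)
    g=im[190:225,295:320].min(2)>150;v,u=np.nonzero(g);print(" white",len(u),np.round([u.mean()+295,v.mean()+190],1) if len(u) else 0)
d=np.abs(a["color"].astype(int)-b["color"]).max(2)
for nm,(x0,y0,x1,y1) in dict(check=(240,160,256,182),foot=(213,215,228,235),pliers=(345,155,382,187),caliper=(283,235,327,290)).items(): print(nm,(d[y0:y1,x0:x1]>60).mean())
w=snapshot("wrist");g=w["color"].astype(int)
red=(g[:,:,0]>110)&(g[:,:,1]<80)&(g[:,:,2]<80);n,l,stt,cen=cv2.connectedComponentsWithStats(red.astype(np.uint8));k=1+np.argmax(stt[1:,4]);
print(stt[k],cen[k],atz(w,*cen[k],.016))
E
```

```text
F/T [-0.22 -0.15  0.1   0.25 -0.01 -0.02] tcp [ 0.4666 -0.1807  0.1575] toolx [ 0.061  0.97  -0.235] t 29.0
yellow [([246.04, 199.47], 78), ([216.31, 206.12], 16)]
brass [([220.43, 203.78], 49), ([243.17, 178.67], 6)]
now 39 316.05128205128204 179.07692307692307
 white 203 [306.2 208.6]
start 44 317.25 177.38636363636363
 white 83 [305.5 204.6]
check 0.0
foot 0.3566666666666667
pliers 0.0
caliper 0.17644628099173554
[ 259  177   30   86 1162] [274.44492255 217.43115318] [ 0.4659597  -0.24061154  0.016     ]
```

```bash
python3 - <<'E'
from h import *
import pickle
b=pickle.load(open('s0.pkl','rb'));a={n:snapshot(n) for n in("scene","top")}
for n,(x0,y0,x1,y1) in dict(scene=(280,232,330,292),top=(232,238,292,262)).items():
    f=lambda s:(s[n]["color"][y0:y1,x0:x1].min(2)>185).astype(np.uint8)
    A,B=f(a),f(b)
    e=lambda s:cv2.Canny(s[n]["color"][y0:y1,x0:x1],60,150)>0
    ea,eb=e(a),e(b);dt=cv2.distanceTransform((~ea).astype(np.uint8),cv2.DIST_L2,3)
    d=a[n]["color"][y0:y1,x0:x1].astype(int).mean((0,1)),b[n]["color"][y0:y1,x0:x1].astype(int).mean((0,1))
    print(n,A.sum(),B.sum(),(A&B).sum(),"edges of start matched",(dt[eb]<1.5).mean(),d)
E
```

```text
scene 213 491 210 edges of start matched 0.9368421052631579 (array([157.11233333, 146.04033333, 137.42866667]), array([171.87833333, 160.47666667, 151.54266667]))
top 96 279 87 edges of start matched 0.9829545454545454 (array([136.84791667, 130.26805556, 123.23541667]), array([153.62361111, 146.50625   , 138.84513889]))
```

```bash
python3 -c "
from cell import *
print(observe()['time_s']);print(sign_off())"
```

```text
29.15
the job is handed in; nothing more can be done
None
```

I levered the pawl clear, the weight came all the way down onto the rubber foot, and the screwdriver is back on the bench near where it started. I handed the job in at 29 s. The tab showed no drop after the blade came out, which I took as the pawl resting on a tooth, and I checked the driver's final rest from image measurements only.

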